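# Make ready the collating turntable

### The arm

A 6-joint arm with a two-finger parallel gripper is mounted at the origin on a cart in front of the work surface, level with it; the furniture and walls round the work are solid. World frame = base frame: x ahead of the robot, y to its left, z up, the work surface at z = 0. Lengths are in m, angles in rad, forces in N, time in s.
With the tool pointing down it reaches from about 0.3 to 0.775 m from the base axis. Payload 14.6 kg.
Tool frame: the origin (TCP) lies at the very end of the fingers, on their centre line; the grasp point (between the pads) lies 19 mm behind it; z points along the fingers, y is the direction in which the jaws open and shut (so a half turn about z gives the same grasp; the last joint's range is limited). The gripper opens to 94 mm and grips with 3 to 60 N. Pads are 16 mm wide; open, the fingers measure 119 mm over their backs; the gripper's body (75 mm by 177 mm) begins 78 mm behind the grasp point.
Start: joints at [1.189, 0.3, 1.521, -0, 1.321, -0.067], TCP at [0.17, 0.523, 0.205] pointing down, gripper open.
Joint ranges: [-3.03, 3.03], [-0.79, 2.21], [0.23, 2.52], [-1.04, 4.18], [0, 3.07], [-2.55, 2.55]. Speed limits (rad/s): [2.22, 2.22, 2.57, 3.14, 3.14, 3.14].

### API

Orientations are given as a rotation vector (axis times angle).
In Python, from station import sensors, vision, order, nets gives the robot as it stands.
- The arm moves only by the tool apply_moves, never from a script. Its arguments are lists of equal length, an entry for each row: "travel": the shift along the tool's x, y, z each as a share of 0.03 m, from -1 to 1, a list of three; "turn": the turn about the tool's z as a share of 4 degrees, from -1 to 1; "grip": the closure in counts, from 0 (fully open) to 255 (shut). In form: {"travel": [[dx, dy, dz], ...], "turn": [turn, ...], "grip": [grip, ...]}. A call has 1 to 12 rows; each row shifts and turns the pose as measured when the row begins, along the tool's axes as they then stand; what a row does not reach is not made up. A row lasts 1/8 s, in which the tool goes at most 62.5 mm and 10.7 degrees, less where a joint would pass 70% of its speed; a pose out of reach is approached as far as the arm can. A call with a number of a shift or a turn outside -1 to 1 is refused whole. A call with a gripper value outside its range is refused whole. The fingers move at their own pace and stop on an object; the grip force is fixed at half the most. Time passes only in rows, so rows that do not move let the fingers close. It gives the time, the measured TCP pose, the force and the opening at its end, in the units of the state.
- sensors.state(): the state, without advancing time (a new reading comes with each control period).
- vision.get_image(name): name is "side" or "top"; returns (picture, depth): 480x640x3 uint8, red, green, blue; 480x640 float32, m along the optical axis (not along the pixel's ray), 0 where there is no reading.
- vision.get_calibration(name): a dict with "fx", "fy", "cx", "cy" (pixels), "D" ([k1, k2, p1, p2, k3] as OpenCV has them; the pictures are not rectified), "rvec" (rotation vector, rad) and "tvec" (3), from world to camera coordinates, as OpenCV has them. Camera axes: x right, y down, z forward; pixel columns grow to the right and rows downward; lengths in m; the calibration is good to about 2 mm. A picture is of the moment at which its call begins. get_calibration takes no time and is no camera call.
- order.job_done(): hands the job in, once; it reports no verdict.
Trained networks look in the newest picture that a camera, given by its name, has taken for a name from the list of things; names that differ only in an ending like _2 or _b are one class to them, and where a whole thing is asked for, a point or a joint stands for the part that bears it (a point fixed in the world has none). Each returns a list of dicts, best first, with "conf" (0 to 1); they miss things now and then, are a little off and sometimes report something else, mostly with a low value. They report only what shows in the picture. A call takes as long as a camera call. They do not tell look-alikes from the thing itself.
- nets.boxes_of(camera, target): "point" ([x, y, z] in m, in the coordinates of the camera as it stood for that picture, good to about 4 mm: the middle of the surface that is visible of it).
- nets.silhouettes(camera, target): "pixels" (480x640 bool, what is visible of it).
The state is a dict: "time_s": time; "joint_pos": joint angles; "joint_velocities": joint speeds; "joint_torque": joint torques, N m; "tcp_pos": TCP position; "eef_rot": TCP orientation; "wrist_force": force on the tool from outside, world axes, zero at the start; "wrist_torque": the same for the moment, N m; "finger_gap": opening from 0.0 (shut) to 1.0 (fully open).
Only numpy, scipy, OpenCV 4.12 (cv2) and the standard library are available. Lean on these libraries where they do the work, as an engineer would, in place of code of your own. Each camera call takes 0.05 s, during which the arm holds its last target. There are 200 camera calls.

### The job

Get the collating station ready: the wooden tray is in the turntable's way, so push its free corner round until the tray has swung a quarter turn about its corner pin, anticlockwise seen from above, and rests flat against the metal stop. Then fit the round board on the turntable, turned so that its three holes go over the three studs and it lies fully down, and set every pack of tags flat on it, inside its lip and not on one another. Lay the roll of black tape that lies near the packs flat in the tray, and leave the tape measure, the marker and the blue blade case lying where they are.

Things in the scene. Friction and masses are not known exactly. Their poses are not given: they have to be found in the camera images.
- station: Fixed collating station: grey L-shaped board 6 mm thick (in its frame x -75 to 150 mm for y 78 to 336 mm, x -75 to 56 mm for y -75 to 78 mm) with turntable, tray pin and tray stop. Origin: the turntable's axis at table level; its x points roughly away from the robot, y to the left. The turntable's bearing is 104 mm wide at its foot.
- pivot_pin (a point): Axis of the pin that holds one corner of the tray, at the board's upper face; at x -30, y 176 mm in the station's frame. 10 mm thick, with a 17 mm head whose top is 60 mm above the table.
- tray_stop (a point): Middle of the stop's face, 21 mm above the table: an aluminium block 50 mm long (along the station's y), 30 mm high; the face looks to the station's +x and lies at x -44, y 293 mm in its frame.
- hub (a joint): Angle of the turntable's hub in its station, rad, counter-clockwise from above; it turns on its bearing with slight drag (0.06 N m) and stays where it is left.
- hub_seat (a point): Centre of the hub's flat upper face (100 mm across), 35 mm above the table, where the round board comes to lie; turns with the hub. Three steel studs 10 mm thick and 11 mm high, with tapered tips, stand on it 34 mm from the centre, at 0, 120 and 240 degrees from this point's x axis.
- tray: Open plywood tray 160 x 110 x 45 mm, walls 6, floor 5 mm, 0.45 kg, sliding on the board (about 2 N). Origin: the pin's axis at its underside; spans x -14 to 146, y -96 to 14 mm in its frame; solid 28 x 28 mm block at the pin. Start: its x about along the station's x, -y side to the turntable. Home: x along the station's y, +y side against the stop.
- tray_in (a point): Centre of the tray's inner floor, on its upper face (tray frame x 75, y -41, z 5 mm); axes as the tray. Free floor round it: 125 mm along x by 96 mm along y, walls 40 mm above it.
- tray_corner (a point): The tray's free corner, opposite to the pin (tray frame x 146, y -96 mm), half-way up the 45 mm wall; axes as the tray.
- top_foot (a point): Centre of the underside of the round board: wooden disc 204 mm across, 12 mm thick, 0.36 kg, with a lip 4 mm thick up to 17 mm above the underside. Three holes 13 mm wide, 34 mm from the centre, at 0, 120 and 240 degrees from its x axis. Fitted, this point is at hub_seat. Four packs fit with their long sides pointing to the middle, centres 58 mm from it.
- top_bar (a point): Centre of the lifting bar in the middle of the round board, 29 mm above its underside: black bar 44 mm long (along the board's x), 16 mm wide, from 12 to 46 mm above the underside.
- pack_0_c (a point): Pack of printed swing tags with a paper band round its middle: a block 64 mm long (its x), 44 mm wide (its y), 24 mm high, 60 g; this point is its centre, half-way up. Lies flat at the start. None if this pack is not there.
- pack_1_c (a point): Pack of printed swing tags with a paper band round its middle: a block 64 mm long (its x), 44 mm wide (its y), 24 mm high, 60 g; this point is its centre, half-way up. Lies flat at the start. None if this pack is not there.
- pack_2_c (a point): Pack of printed swing tags with a paper band round its middle: a block 64 mm long (its x), 44 mm wide (its y), 24 mm high, 60 g; this point is its centre, half-way up. Lies flat at the start. None if this pack is not there.
- pack_3_c (a point): Pack of printed swing tags with a paper band round its middle: a block 64 mm long (its x), 44 mm wide (its y), 24 mm high, 60 g; this point is its centre, half-way up. Lies flat at the start. None if this pack is not there.
- tape_c (a point): Roll of black tape lying flat, 62 mm across, 19 mm high, 50 g; this point is its centre, half-way up.
- tape_measure: Bystander (tape measure); leave it where it is.
- marker: Bystander (black marker); leave it where it is.
- blade_case: Bystander (blade case); leave it where it is.
Mind the look-alikes: they are no part of the job. Leave any green or pink look-alike of the part that bears pack_2_c alone.

How it is judged:
By the outcome, as a careful person would: the job done as asked, in the order asked, and still so for the second after the job is handed in, with the robot touching nothing.
Of pack_0, pack_1, pack_2, pack_3 only 2 to 4 are there at a start; the rules pass over those that are not, and their reading is None.
At some moment in a run one of pack_0, pack_1, pack_2, pack_3, tape may be knocked a few centimetres aside while the robot is not near it.
Once in a run the grip may slacken for a moment while it holds something.
It also fails if it takes over 210 s, if anything falls off the work surface, if the arm or the gripper's body presses on something with over 40 N, if the wrist force passes 120 N, or if a joint passes its speed limit or range.

## Working session

There is one attempt and no reset: what is moved stays moved. The work goes in short steps, Python scripts to look and compute and a tool call to move; the robot and the scene stay as the last step left them, time stands still between calls to the robot, and variables do not carry over. Pictures are saved under pics/ and viewed, about 12 in all and at most 16, crops included, and the job is handed in when it is done.

Besides the shell and the picture viewer there is one more tool, called after "Emit:" as a command line: name --pt "numbers of a row" for each row, then --argument value for the rest. apply_moves: Moves the arm, as the interface text tells. Its arguments: {"type":"object","properties":{"travel":{"type":"array","items":{"type":"array","items":{"type":"number"}}},"turn":{"type":"array","items":{"type":"number"}},"grip":{"type":"array","items":{"type":"number"}}},"required":["travel","turn","grip"]}

```bash
ls; mkdir -p pics; cat > h.py <<'E'
import numpy as np, cv2
from station import sensors, vision, order, nets
def calib(n):
    c=vision.get_calibration(n); K=np.array([[c['fx'],0,c['cx']],[0,c['fy'],c['cy']],[0,0,1.]])
    R=cv2.Rodrigues(np.array(c['rvec'],float))[0]; return K,np.array(c['D'],float),R,np.array(c['tvec'],float).ravel()
def shot(n,f=None):
    p,d=vision.get_image(n)
    if f: cv2.imwrite('pics/'+f,p[:,:,::-1])
    return p,d
def w(n,pc):
    K,D,R,t=calib(n); return (np.atleast_2d(pc)-t)@R
def cloud(n,d,mask=None):
    K,D,R,t=calib(n); m=d>0
    if mask is not None: m&=mask
    v,u=np.nonzero(m); xy=cv2.undistortPoints(np.stack([u,v],1).astype(float)[:,None],K,D)[:,0]
    z=d[v,u]; return (np.c_[xy*z[:,None],z]-t)@R,u,v
def pix(n,P):
    K,D,R,t=calib(n); return cv2.projectPoints(np.atleast_2d(P).astype(float),cv2.Rodrigues(R)[0],t,K,D)[0][:,0]
def st():
    s=sensors.state(); print(round(s['time_s'],2),np.round(s['tcp_pos'],4),np.round(s['eef_rot'],3),np.round(s['wrist_force'],1),round(s['finger_gap'],3),np.round(s['joint_pos'],2)); return s
def axes(s):
    R=cv2.Rodrigues(np.array(s['eef_rot'],float))[0]; return R
def go(x,y,z,yaw=None):
    "print rows-worth of move: tool-axis shift in units of 0.03, turn units"
    s=st(); R=axes(s); d=R.T@(np.array([x,y,z])-s['tcp_pos'])/0.03
    yv=np.degrees(np.arctan2(R[1,1],R[0,1])); print('jaw y-axis deg',round(yv,1),'shift units',np.round(d,2))
    if yaw is not None:
        e=(yaw-yv+90)%180-90; print('world turn',round(e,1),'tool turn units',round(-e/4,2))
E
python3 - <<'E'
from h import *
st()
for n in('side','top'):
    p,d=shot(n,n+'0.png')
    K,D,R,t=calib(n); print(n,np.round(K[0,0]),np.round(-R.T@t,3),np.round(R[2],2))
    for x in ['station','tray','hub','top_foot','pack_0_c','tape_c','tape_measure','marker','blade_case']:
        for b in nets.boxes_of(n,x):
            P=w(n,b['point'])[0]; print(n,x,round(b['conf'],2),np.round(P,3),np.round(pix(n,P)[0]))
E
```

```text
pics
0.0 [0.1702 0.5227 0.2049] [-4.920e-01 -3.103e+00  2.000e-03] [ 0.3 -0.4  0.5] 1.003 [ 1.19  0.3   1.52 -0.    1.32 -0.07]
side 601.0 [ 0.055 -1.508  0.676] [ 0.28  0.89 -0.37]
side station 0.7 [0.437 0.146 0.009] [264. 231.]
side station 0.58 [0.675 0.112 0.01 ] [341. 227.]
side tray 0.57 [0.443 0.246 0.033] [258. 213.]
side hub 0.66 [0.486 0.105 0.033] [283. 227.]
side hub 0.22 [0.448 0.245 0.032] [260. 213.]
side top_foot 0.93 [0.675 0.114 0.011] [341. 227.]
side tape_c 0.84 [ 0.651 -0.299  0.015] [390. 284.]
side tape_measure 0.77 [0.681 0.38  0.029] [317. 195.]
side marker 0.84 [ 0.484 -0.557  0.012] [368. 351.]
side blade_case 0.58 [0.675 0.299 0.01 ] [322. 208.]
top 521.0 [ 0.375 -0.069  1.696] [ 0.08 -0.01 -1.  ]
top station 0.87 [0.426 0.277 0.003] [214. 266.]
top tray 0.91 [0.452 0.27  0.008] [215. 258.]
top tray 0.17 [ 0.649 -0.291  0.019] [386. 193.]
top hub 0.58 [0.487 0.117 0.033] [262. 246.]
top top_foot 0.65 [0.487 0.113 0.035] [263. 246.]
top top_foot 0.64 [0.685 0.119 0.01 ] [261. 186.]
top pack_0_c 0.81 [ 0.565 -0.416  0.025] [426. 218.]
top tape_c 0.59 [ 0.652 -0.289  0.018] [386. 193.]
top tape_measure 0.57 [0.687 0.405 0.035] [172. 186.]
top marker 0.52 [ 0.489 -0.551  0.013] [467. 241.]
top blade_case 0.8 [0.682 0.308 0.009] [203. 189.]
```

```bash
python3 - <<'E'
import cv2
a=cv2.imread('pics/top0.png')[150:350,130:500]; cv2.imwrite('pics/topc.png',cv2.resize(a,(800,432),interpolation=3))
E
```

```text
(no output)
```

View pics/topc.png

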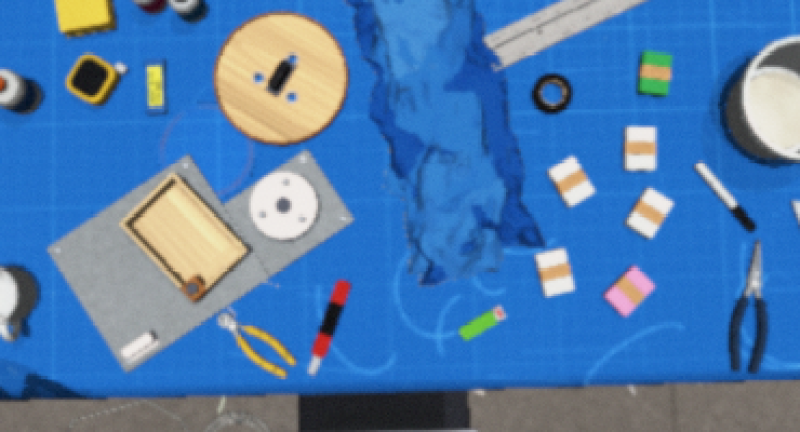

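View pics/side0.png

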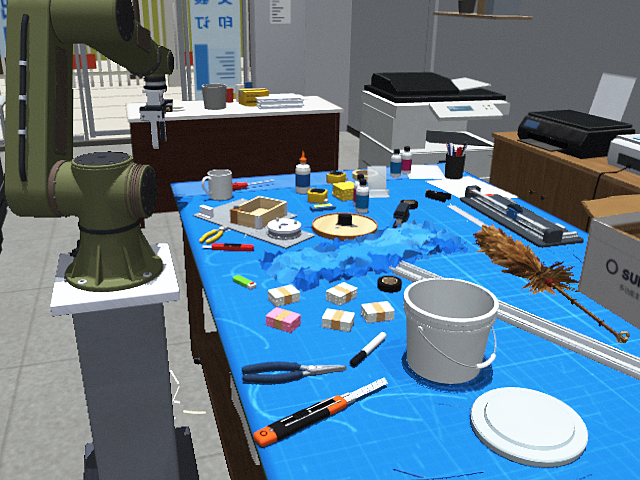

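The top crop shows the tray at crop (185,235), turntable (284,205), and round board (281,78) with three blue holes. There are four white packs at (571,181), (641,148), (650,212) and (554,272). The look-alikes are pink (630,290) and green (655,73). The tape is at (551,92). A blue cloth heap lies between the two halves.

Things that could be mistaken for a pack are the pink and green ones, so I choose the four white ones. The board and hub can be confused by the nets, so for the board I choose the wooden disc with the bar.

```bash
cat >> h.py <<'E'
from scipy.optimize import minimize
S=4
def mask_nb(p,thr=0.75):
    q=cv2.resize(p,None,fx=S,fy=S,interpolation=cv2.INTER_CUBIC).astype(float)
    return (q[:,:,0]>thr*q[:,:,2]).astype(np.uint8)
def box(x0,x1,y0,y1,z0,z1): return np.array([[x,y,z] for x in(x0,x1) for y in(y0,y1) for z in(z0,z1)],float)
def cyl(r,z0,z1): a=np.linspace(0,2*np.pi,48,endpoint=False); return np.array([[r*np.cos(t),r*np.sin(t),z] for t in a for z in(z0,z1)])
def fit(parts,guess,masks,roi,names=('top','side'),free=(0,1,2),comp=True):
    "parts: convex point sets in body frame; guess x,y,yaw; masks per camera (S x); IoU fit, per camera offset none"
    rs=[]
    for n in names:
        P=np.concatenate(parts); c,s=np.cos(guess[2]),np.sin(guess[2])
        u=pix(n,P@np.array([[c,s,0],[-s,c,0],[0,0,1]])+[guess[0],guess[1],0])
        a=(np.floor(u.min(0))-roi).astype(int); b=(np.ceil(u.max(0))+roi).astype(int)
        m=masks[n][a[1]*S:b[1]*S,a[0]*S:b[0]*S]
        if comp:
            _,L,stt,_=cv2.connectedComponentsWithStats(m.copy()); m=(L==1+np.argmax(stt[1:,4])).astype(np.uint8)
        rs.append((n,a,m))
    def cost(q,det=False):
        g=np.array(guess,float); g[list(free)]+=np.array(q)*np.array([.01,.01,.1])[list(free)]
        c,s=np.cos(g[2]),np.sin(g[2]); M=np.array([[c,s,0],[-s,c,0],[0,0,1]]); tot=0
        for n,a,m in rs:
            im=np.zeros_like(m)
            for P in parts:
                u=(pix(n,P@M+[g[0],g[1],0])-a+.5)*S-.5
                cv2.fillConvexPoly(im,np.round(cv2.convexHull(u.astype(np.float32))*16).astype(np.int32),1,cv2.LINE_8,4)
            tot+=1-(im&m).sum()/max((im|m).sum(),1)
        return (g,tot/len(rs)) if det else tot
    k=len(free); best=None
    for sg in (1,-1):
        r=minimize(cost,np.zeros(k),method='Nelder-Mead',options=dict(initial_simplex=np.vstack([np.zeros(k),sg*np.eye(k)]),xatol=.005,fatol=1e-5,maxiter=200))
        if best is None or r.fun<best.fun: best=r
    return cost(best.x,True)
PACK=[box(-.032,.032,-.022,.022,0,.024)]; TAPE=[cyl(.031,0,.019)]
TRAY=lambda z=.006:[box(-.014,.146,-.096,.014,z,z+.045)]
BOARD=lambda z=0:[cyl(.102,z,z+.017)]
STATION=[box(-.075,.15,.078,.336,0,.006),box(-.075,.056,-.075,.2,0,.006)]
E
cat > m1.py <<'E'
from h import *
ms={};ds={};ps={}
for n in('top','side'): ps[n],ds[n]=shot(n); ms[n]=mask_nb(ps[n])
P,u,v=cloud('top',ds['top'])
def unp(x,y): return P[np.argmin((u-(130+x/2.162))**2+(v-(150+y/2.16))**2)]
for cr in [(571,181),(641,148),(650,212),(554,272)]:
    g=unp(*cr); best=None
    for yaw in(0,.6,1.2,1.8,2.4):
        for nm in (('top',),):
            r=fit(PACK,[g[0],g[1],yaw],ms,4,nm)
            if best is None or r[1]<best[1]: best=r
    r2=fit(PACK,best[0],ms,4,('side',)); r3=fit(PACK,best[0],ms,4)
    print('pack',cr,np.round(best[0],4),round(best[1],3),'side',np.round(r2[0],4),round(r2[1],3),'both',np.round(r3[0],4),round(r3[1],3))
for nm,mod,g in (('tape',TAPE,[.652,-.292,0]),('board',BOARD(),[.685,.118,0])):
    for c in (('top',),('side',),('top','side')):
        r=fit(mod,g,ms,5,c,(0,1)); print(nm,c,np.round(r[0],4),round(r[1],3))
for c in (('top',),('side',)):
    r=fit(STATION,[.487,.115,np.radians(33)],ms,4,c); print('station',c,np.round(r[0],4),round(r[1],3))
h=P[(P[:,0]>.35)&(P[:,0]<.8)&(P[:,1]>-.25)&(P[:,1]<0.02)]; print('cloth max z',np.percentile(h[:,2],[90,99,99.9]))
for x0 in np.arange(.35,.85,.1):
    q=h[(h[:,0]>x0)&(h[:,0]<x0+.1)]; q=q[q[:,2]>.015]
    if len(q): print(round(x0,2),'cloth y',q[:,1].min(),q[:,1].max(),'z',q[:,2].max())
def crop(n,r,sc,f):
    a=ps[n][r[1]:r[3],r[0]:r[2],::-1]; cv2.imwrite('pics/'+f,cv2.resize(a,None,fx=sc,fy=sc,interpolation=3))
crop('top',(180,160,310,330),4,'st1.png')
E
python3 m1.py
```

```text
pack (571, 181) [ 0.5179 -0.3109  0.512 ] 0.035 side [ 0.5201 -0.3062  0.5375] 0.047 both [ 0.5179 -0.3104  0.5346] 0.079Traceback (most recent call last):
  File "m1.py", line 12, in <module>
    r2=fit(PACK,best[0],ms,4,('side',)); r3=fit(PACK,best[0],ms,4)
                                            ~~~^^^^^^^^^^^^^^^^^^^
  File "h.py", line 59, in fit
    r=minimize(cost,np.zeros(k),method='Nelder-Mead',options=dict(initial_simplex=np.vstack([np.zeros(k),sg*np.eye(k)]),xatol=.005,fatol=1e-5,maxiter=200))
    res = _minimize_neldermead(fun, x0, args, callback, bounds=bounds,
                               **options)
    fsim[j] = func(sim[j])
              ~~~~^^^^^^^^
    fx = function(np.copy(x), *(wrapper_args + args))
  File "h.py", line 53, in cost
    u=(pix(n,P@M+[g[0],g[1],0])-a+.5)*S-.5
       ~~~^^^^^^^^^^^^^^^^^^^^^
  File "h.py", line 18, in pix
    K,D,R,t=calib(n); return cv2.projectPoints(np.atleast_2d(P).astype(float),cv2.Rodrigues(R)[0],t,K,D)[0][:,0]
            ~~~~~^^^
  File "h.py", line 4, in calib
    c=vision.get_calibration(n); K=np.array([[c['fx'],0,c['cx']],[0,c['fy'],c['cy']],[0,0,1.]])
ValueError: time passes only in moves, steps and waits
```

```bash
sed -i 's/^def calib/import functools\n@functools.lru_cache(None)\ndef calib/' h.py; time python3 m1.py
```

```text
pack (571, 181) [ 0.5179 -0.311   0.5133] 0.036 side [ 0.5202 -0.3061  0.537 ] 0.047 both [ 0.518  -0.3104  0.5305] 0.079
pack (641, 148) [ 0.5648 -0.4174 -0.0219] 0.056 side [ 0.567  -0.4132 -0.0617] 0.042 both [ 0.5662 -0.416  -0.0435] 0.082
pack (650, 212) [ 0.4669 -0.4263 -0.5915] 0.047 side [ 0.469  -0.4226 -0.5344] 0.05 both [ 0.4669 -0.4263 -0.5914] 0.085
pack (554, 272) [ 0.3827 -0.2813  0.2159] 0.038 side [ 0.3848 -0.2767  0.1581] 0.144 both [ 0.3826 -0.2811  0.212 ] 0.125
tape ('top',) [ 0.6561 -0.2868  0.    ] 0.619
tape ('side',) [ 0.6567 -0.2818  0.    ] 0.227
tape ('top', 'side') [ 0.6553 -0.2819  0.    ] 0.423
board ('top',) [0.6865 0.1232 0.    ] 0.026
board ('side',) [0.6905 0.1296 0.    ] 0.141
board ('top', 'side') [0.6877 0.124  0.    ] 0.089
station ('top',) [0.4907 0.1199 0.5666] 0.033
station ('side',) [0.4951 0.1278 0.5595] 0.201
cloth max z [0.03649289 0.04686279 0.05315272]
0.35 cloth y -0.24900056584373212 -0.06474404920553059 z 0.048508071034753915
0.45 cloth y -0.24779447012725836 -0.039521355227234246 z 0.05116266343114178
0.55 cloth y -0.23713266080052833 -0.01180897445823874 z 0.05173911389625309
0.65 cloth y -0.2492453274225045 0.005419790204059865 z 0.05340274425643049
0.75 cloth y -0.2479123995936362 0.017394746892262267 z 0.05807624735039213
real	0m10.191s
user	0m4.279s
sys	0m0.698s
```

View pics/st1.png

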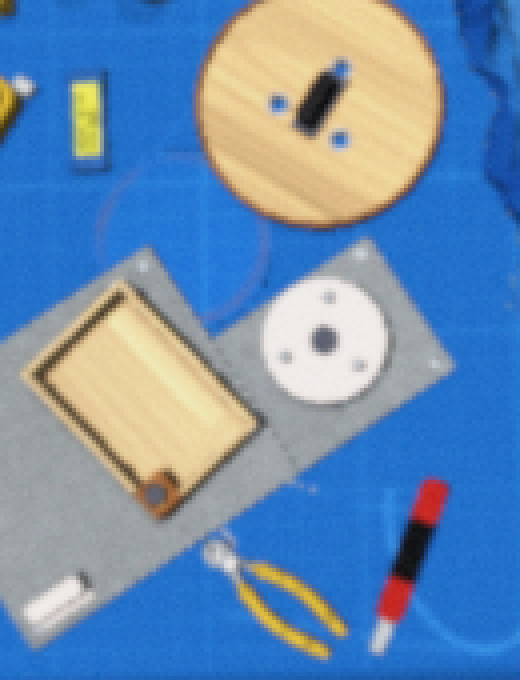

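The crop shows the tray with its pin at (156,495), the hub with three studs at (330,297), (286,357) and (360,366), and the board holes at (341,68), (278,103) and (340,139). The stop is at (58,598). Next I fit the tray angle, hub and board yaw.

```bash
cat >> h.py <<'E'
def ray_at(n,uv,z):
    K,D,R,t=calib(n); xy=cv2.undistortPoints(np.atleast_2d(uv).astype(float)[:,None],K,D)[:,0]
    d=np.c_[xy,np.ones(len(xy))]@R; c=-R.T@t; return c+d*((z-c[2])/d[:,2])[:,None]
def rot(a): return np.array([[np.cos(a),-np.sin(a)],[np.sin(a),np.cos(a)]])
E
cat > m2.py <<'E'
from h import *
ps={n:shot(n)[0] for n in('top','side')}
up=lambda p:cv2.resize(p,None,fx=S,fy=S,interpolation=cv2.INTER_CUBIC).astype(float)
q={n:up(ps[n]) for n in ps}
wood={n:((a[:,:,0]>1.2*a[:,:,2])&(a[:,:,0]>90)).astype(np.uint8) for n,a in q.items()}
white={n:((a.min(2)>165)).astype(np.uint8) for n,a in q.items()}
for c in (('top',),('side',)):
    r=fit([cyl(.05,.020,.035)],[.4907,.118,0],white,2,c,(0,1)); print('hub',c,np.round(r[0],4),round(r[1],3))
for hx,hy,yw in ((.4907,.1199,.5666),):
    pin=np.array([hx,hy])+rot(yw)@[-.03,.176]; print('pin',pin)
    for c in (('top',),('side',)):
        for f in ((2,),(0,1,2)):
            r=fit(TRAY(),[*pin,np.radians(40)],{k:cv2.morphologyEx(m,cv2.MORPH_CLOSE,np.ones((25,25))) for k,m in wood.items()},4,c,f); print('tray',c,np.round(r[0],4),np.degrees(r[0][2]),round(r[1],3))
# holes: blue inside disc / studs: dark on hub
a=q['top']
def blobs(c,z,test,R0=.034):
    # polar scan: score of test at three fold angle & centre refine
    best=None
    for dx in np.arange(-.006,.0061,.001):
        for dy in np.arange(-.006,.0061,.001):
            for th in np.radians(np.arange(-60,60,1.)):
                pass
    return best
def threefold(c,z,img,rad):
    def cost(p):
        tot=0; pts=[]
        for k in range(3):
            t=p[2]+k*2*np.pi/3
            for rr in (0,.5*rad,.9*rad):
                for b in np.linspace(0,2*np.pi,8,endpoint=False): pts.append([p[0]+.034*np.cos(t)+rr*np.cos(b),p[1]+.034*np.sin(t)+rr*np.sin(b),z])
        u=((pix('top',np.array(pts))+.5)*S-.5).astype(np.float32)
        return cv2.remap(img.astype(np.float32),u[:,0],u[:,1],cv2.INTER_LINEAR).mean()
    best=min(((cost([c[0],c[1],t]),t) for t in np.radians(np.arange(-60,60,2.))))
    r=minimize(cost,[c[0],c[1],best[1]],method='Nelder-Mead',options=dict(initial_simplex=[[c[0],c[1],best[1]],[c[0]+.003,c[1],best[1]],[c[0],c[1]+.003,best[1]],[c[0],c[1],best[1]+.1]]))
    return r.x,r.fun
for nm,c,z,img,rad in (('hub',(.4887,.118),.044,a.min(2),.004),('board',(.6865,.123),.012,a[:,:,0]-a[:,:,2],.005)):
    x,f=threefold(c,z,img,rad); print(nm,np.round(x[:2],4),np.degrees(x[2]),f)
E
python3 m2.py
```

```text
hub ('top',) [0.4917 0.1208 0.    ] 0.085
hub ('side',) [0.502  0.1533 0.    ] 0.317
pin [0.37091718 0.25229364]
tray ('top',) [0.3709 0.2523 0.7458] 42.73050199242033 0.025
tray ('top',) [0.3714 0.2525 0.7412] 42.469928959210506 0.021
tray ('side',) [0.3709 0.2523 0.7556] 43.29003108922777 0.194
tray ('side',) [0.3719 0.2466 0.7817] 44.78531526447248 0.189
hub [0.4903 0.1172] -6.97238909328729 183.95639038085938
board [0.6853 0.1227] -31.680344292792388 -110.82138061523438
```

```bash
python3 - <<'E'
from h import *
pin=np.array([.3709,.2518])
p=pin+rot(np.radians(42.6))@[.130,-.096-.032]; print(p, pix('top',[*p,.02]))
go(p[0],p[1],.12); go(p[0],p[1],.024)
R=axes(sensors.state()); last=p
for t in range(43,126,8):
    th=np.radians(t); half=th-np.radians(72)+np.pi/2
    off=.0125*abs(np.cos(half))+.008*abs(np.sin(half))
    q=pin+rot(th)@[.130,-.096-off]; d=R.T@np.r_[q-last,0]/.03; print(t,np.round(q,4),np.round(d,2)); last=q
E
```

```text
[0.55323275 0.24557345] [[221.9726976  226.72940033]]
1.3 [0.1703 0.5229 0.2054] [-0.493 -3.103  0.   ] [ 0.9 -0.3 -0.1] 1.001 [ 1.19  0.3   1.52  0.    1.32 -0.07]
jaw y-axis deg 72.0 shift units [-15.    -4.84   2.85]
1.3 [0.1703 0.5229 0.2054] [-0.493 -3.103  0.   ] [ 0.9 -0.3 -0.1] 1.001 [ 1.19  0.3   1.52  0.    1.32 -0.07]
jaw y-axis deg 72.0 shift units [-15.    -4.84   6.05]
43 [0.5404 0.2607] [0.56 0.35 0.  ]
51 [0.5366 0.2849] [ 0.37  0.73 -0.  ]
59 [0.5292 0.3083] [ 0.48  0.67 -0.  ]
67 [0.5184 0.3304] [ 0.57  0.59 -0.  ]
75 [0.5056 0.3503] [ 0.61  0.5  -0.  ]
83 [0.4922 0.3679] [0.61 0.42 0.  ]
91 [0.4762 0.3837] [0.67 0.34 0.  ]
99 [0.458  0.3972] [0.72 0.24 0.  ]
107 [0.4378 0.4082] [0.75 0.14 0.  ]
115 [0.416  0.4163] [0.78 0.03 0.  ]
123 [0.393  0.4211] [ 0.78 -0.08  0.  ]
```

Emit:
apply_moves --pt "-1 -0.32 0" --pt "-1 -0.32 0" --pt "-1 -0.32 0" --pt "-1 -0.32 0" --pt "-1 -0.32 0" --pt "-1 -0.32 0" --pt "-1 -0.32 0" --pt "-1 -0.32 0" --pt "-1 -0.32 0" --pt "-1 -0.32 0" --pt "-1 -0.32 0" --pt "-1 -0.32 0" --turn '[0,0,0,0,0,0,0,0,0,0,0,0]' --grip '[255,255,255,255,255,255,255,255,255,255,255,255]'

```text
time_s: 2.8
tcp_pos: [0.4854, 0.2961, 0.2059]
eef_rot: [0.487, 3.103, 0.002]
wrist_force: [0.2, -1.1, 0.0]
finger_gap: 0.001
```

```bash
python3 -c "
from h import *
go(.5533,.2456,.024)"
```

```text
2.8 [0.4854 0.2961 0.2059] [4.870e-01 3.103e+00 2.000e-03] [ 0.2 -1.1  0. ] 0.001 [ 0.48  0.34  1.47  0.    1.33 -0.78]
jaw y-axis deg 72.2 shift units [-2.67 -0.92  6.06]
```

Emit:
apply_moves --pt "-1 -0.35 0" --pt "-1 -0.35 0" --pt "-0.7 -0.22 0" --pt "0 0 1" --pt "0 0 1" --pt "0 0 1" --pt "0 0 1" --pt "0 0 1" --pt "0 0 0.8" --pt "0 0 0.26" --turn '[0,0,0,0,0,0,0,0,0,0]' --grip '[255,255,255,255,255,255,255,255,255,255]'

```text
time_s: 4.05
tcp_pos: [0.5589, 0.2429, 0.0191]
eef_rot: [0.489, 3.101, 0.004]
wrist_force: [-0.3, 0.1, -0.3]
finger_gap: -0.0
```

Emit:
apply_moves --pt "0.56 0.35 0" --pt "0.37 0.73 0" --pt "0.48 0.67 0" --pt "0.57 0.59 0" --pt "0.61 0.5 0" --pt "0.61 0.42 0" --turn '[0,0,0,0,0,0]' --grip '[255,255,255,255,255,255]'

```text
time_s: 4.8
tcp_pos: [0.4947, 0.3739, 0.0257]
eef_rot: [0.488, 3.095, 0.011]
wrist_force: [1.1, -1.1, -0.7]
finger_gap: -0.001
```

```bash
python3 - <<'E'
from h import *
s=st(); R=axes(s); pin=np.array([.3709,.2518]); last=np.array(s['tcp_pos'][:2])
for t in list(range(91,119,7))+[119,122.5]:
    th=np.radians(t); half=th-np.radians(72)+np.pi/2
    off=.0125*abs(np.cos(half))+.008*abs(np.sin(half))
    q=pin+rot(th)@[.130,-.096-off]; d=R.T@np.r_[q-last,0]/.03; print(t,np.round(q,4),np.round(d,2)); last=q
E
```

```text
4.8 [0.4947 0.3739 0.0257] [0.488 3.095 0.011] [ 1.1 -1.1 -0.7] -0.001 [ 0.59  0.64  1.47 -0.    1.02 -0.67]
91 [0.4762 0.3837] [ 0.68  0.12 -0.  ]
98 [0.4604 0.3957] [ 0.63  0.22 -0.  ]
105 [0.443  0.4057] [ 0.65  0.14 -0.  ]
112 [0.4243 0.4136] [ 0.67  0.06 -0.  ]
119 [0.4046 0.4191] [ 0.68 -0.03 -0.01]
122.5 [0.3944 0.4209] [ 0.34 -0.05 -0.  ]
```

Emit:
apply_moves --pt "0.68 0.12 0" --pt "0.63 0.22 0" --pt "0.65 0.14 0" --pt "0.6 0.06 0" --pt "0.4 0 0" --turn '[0,0,0,0,0]' --grip '[255,255,255,255,255]'

```text
time_s: 5.42
tcp_pos: [0.4094, 0.4209, 0.0276]
eef_rot: [0.485, 3.093, 0.015]
wrist_force: [1.8, -0.2, 0.3]
finger_gap: 0.007
```

Emit:
apply_moves --pt "0.25 0 0" --turn '[0]' --grip '[255]'

```text
time_s: 5.55
tcp_pos: [0.4015, 0.4234, 0.0276]
eef_rot: [0.484, 3.093, 0.015]
wrist_force: [1.4, -0.5, 0.1]
finger_gap: 0.004
```

Emit:
apply_moves --pt "0.2 0 0" --turn '[0]' --grip '[255]'

```text
time_s: 5.68
tcp_pos: [0.3956, 0.4252, 0.0275]
eef_rot: [0.484, 3.093, 0.015]
wrist_force: [1.7, -0.2, 0.1]
finger_gap: 0.004
```

Emit:
apply_moves --pt "0.15 0 0" --turn '[0]' --grip '[255]'

```text
time_s: 5.8
tcp_pos: [0.3928, 0.4268, 0.0281]
eef_rot: [0.484, 3.089, 0.018]
wrist_force: [19.9, -1.6, -1.5]
finger_gap: 0.004
```

Emit:
apply_moves --pt "0.15 0 0" --turn '[0]' --grip '[255]'

```text
time_s: 5.92
tcp_pos: [0.3915, 0.4286, 0.029]
eef_rot: [0.484, 3.083, 0.023]
wrist_force: [23.9, -1.2, -2.0]
finger_gap: 0.007
```

```bash
python3 - <<'E'
from h import *
p,d=shot('top'); cv2.imwrite('pics/t2.png',cv2.resize(p[200:330,170:310,::-1],None,fx=4,fy=4,interpolation=3)); st()
E
```

```text
5.97 [0.3914 0.4289 0.0292] [0.484 3.083 0.024] [16.8  2.6 -1.4] 0.001 [ 0.77  0.55  1.6  -0.01  0.96 -0.48]
```

View pics/t2.png

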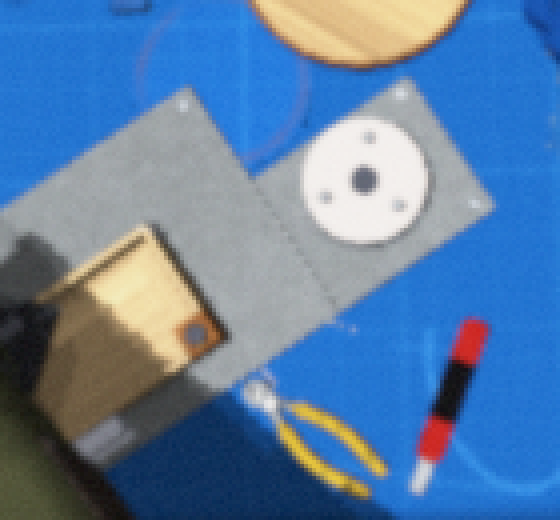

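The picture shows the tray swung round with its far side at the stop at (110,440). The force rose to 24 N, so contact is confirmed. I back off and go to the board.

Emit:
apply_moves --pt "-0.6 0 0" --pt "-0.6 0 0" --pt "0 0 -1" --pt "0 0 -1" --pt "0 0 -1" --pt "0 0 -1" --pt "-1 0 0" --pt "-1 0 0" --pt "-1 -0.3 0" --pt "-1 -1 0" --pt "-1 -1 0" --pt "-1 -1 0" --turn '[0,0,0,0,0,0,1,1,1,0.4,0,0]' --grip '[255,255,255,255,255,255,0,0,0,0,0,0]'

```text
time_s: 7.48
tcp_pos: [0.5418, 0.2408, 0.1511]
eef_rot: [0.866, 3.009, 0.019]
wrist_force: [0.7, 0.1, 0.4]
finger_gap: 0.607
```

```bash
python3 - <<'E'
from h import *
go(.687,.124,.08,58.3)
p,d=shot('side'); p2,d=shot('top'); np.savez('a.npz',p,p2)
q=cv2.resize(p2,None,fx=S,fy=S,interpolation=2).astype(float)
wood=((q[:,:,0]>1.2*q[:,:,2])&(q[:,:,0]>90)).astype(np.uint8)
r=fit(TRAY(),[.3714,.2525,np.radians(122.5)],{'top':cv2.morphologyEx(wood,cv2.MORPH_CLOSE,np.ones((25,25)))},4,('top',)); print('tray',np.round(r[0],4),np.degrees(r[0][2]),r[1])
E
```

```text
7.47 [0.5418 0.2408 0.1511] [0.866 3.009 0.019] [0.7 0.1 0.4] 0.607 [ 0.35  0.43  1.47  0.    1.22 -0.66]
jaw y-axis deg 57.9 shift units [-6.15 -0.76  2.4 ]
world turn 0.4 tool turn units -0.1
tray [0.3624 0.2435 2.0357] 116.6376864825056 0.38768845253255557
```

Emit:
apply_moves --pt "-1 -0.12 0" --pt "-1 -0.12 0" --pt "-1 -0.12 0" --pt "-1 -0.12 0" --pt "-1 -0.12 0" --pt "-1 -0.12 0" --pt "-0.15 0 0" --pt "0 0 0" --turn '[0,0,0,0,0,0,0,0]' --grip '[150,150,150,150,150,150,150,150]'

```text
time_s: 8.57
tcp_pos: [0.6917, 0.1183, 0.1493]
eef_rot: [0.875, 3.013, 0.018]
wrist_force: [-0.2, 0.2, 0.2]
finger_gap: 0.413
```

```bash
python3 - <<'E'
from h import *
go(.687,.124,.017,58.3)
q=cv2.resize(shot('top')[0],None,fx=S,fy=S,interpolation=2).astype(float)
wood=((q[:,:,0]>1.2*q[:,:,2])&(q[:,:,0]>90)).astype(np.uint8)
r=fit(TRAY(),[.3714,.2525,np.radians(122.5)],{'top':cv2.morphologyEx(wood,cv2.MORPH_CLOSE,np.ones((25,25)))},4,('top',)); print('tray',np.round(r[0],4),np.degrees(r[0][2]),r[1])
p=shot('side')[0]; cv2.imwrite('pics/s3.png',cv2.resize(p[100:280,200:420,::-1],None,fx=3.6,fy=3.3,interpolation=3))
E
```

```text
8.57 [0.6917 0.1183 0.1493] [0.875 3.013 0.018] [-0.2  0.2  0.2] 0.413 [ 0.11  0.69  1.09  0.01  1.36 -0.89]
jaw y-axis deg 57.6 shift units [0.24 0.02 4.41]
world turn 0.7 tool turn units -0.17
tray [0.3725 0.2515 2.1399] 122.60468621316147 0.12380952380952381
```

View pics/s3.png

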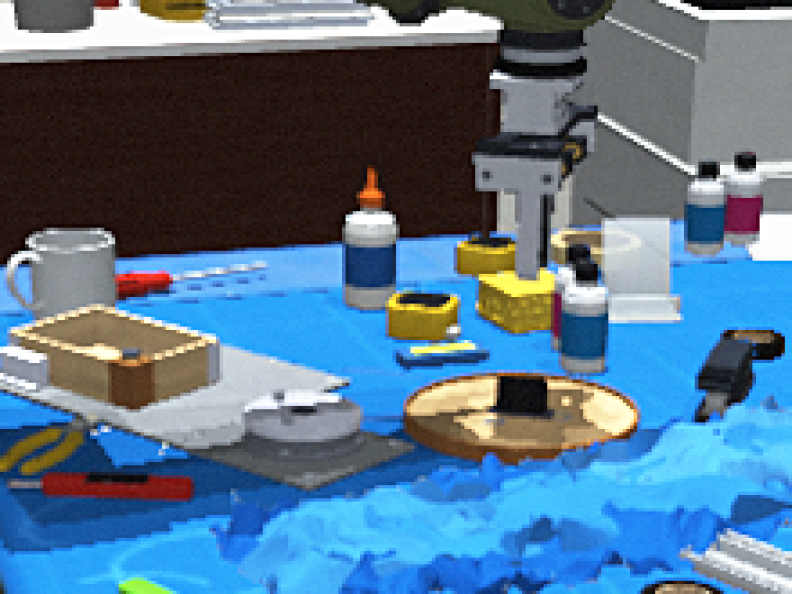

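The tray fits at 122.6° (home is 122.5°), and the gripper is above the bar at (520,395). Now descend and grasp.

Emit:
apply_moves --pt "0.12 0 1" --pt "0.1 0 1" --pt "0 0 1" --pt "0 0 0.8" --pt "0 0 0.45" --pt "0 0 0.1" --pt "0 0 0" --pt "0 0 0" --pt "0 0 0" --pt "0 0 0" --turn '[-0.17,0,0,0,0,0,0,0,0,0]' --grip '[150,150,150,150,150,150,255,255,255,255]'

```text
time_s: 9.93
tcp_pos: [0.6856, 0.1286, 0.021]
eef_rot: [0.847, 3.016, 0.022]
wrist_force: [-0.1, -0.3, -3.6]
finger_gap: 0.168
```

Emit:
apply_moves --pt "0 0 -0.5" --pt "0 0 -1" --pt "0 0 -1" --pt "0 0 -1" --turn '[0,0,0,0]' --grip '[255,255,255,255]'

```text
time_s: 10.42
tcp_pos: [0.6831, 0.1273, 0.1286]
eef_rot: [0.848, 3.02, 0.019]
wrist_force: [0.4, -0.2, -3.8]
finger_gap: 0.168
```

```bash
python3 - <<'E'
from h import *
go(.4905,.1185,.14,58.3+25)
E
```

```text
10.43 [0.6831 0.1273 0.1286] [0.848 3.02  0.019] [ 0.4 -0.2 -3.8] 0.168 [ 0.13  0.68  1.14  0.01  1.31 -0.9 ]
jaw y-axis deg 58.6 shift units [ 5.33 -3.59 -0.43]
world turn 24.7 tool turn units -6.17
```

Emit:
apply_moves --pt "0.6 -0.55 0" --pt "0.65 -0.5 0" --pt "0.65 -0.45 0" --pt "0.7 -0.4 0" --pt "0.75 -0.35 0" --pt "0.75 -0.3 0" --pt "0.75 -0.3 0" --turn '[-0.9,-0.9,-0.9,-0.9,-0.9,-0.9,-0.77]' --grip '[255,255,255,255,255,255,255]'

```text
time_s: 11.3
tcp_pos: [0.5128, 0.0967, 0.1355]
eef_rot: [0.161, 3.118, 0.021]
wrist_force: [-0.6, 0.5, -4.0]
finger_gap: 0.167
```

```bash
python3 - <<'E'
from h import *
go(.4905,.1185,.12,83.3)
E
```

```text
11.3 [0.5128 0.0967 0.1355] [0.161 3.118 0.021] [-0.6  0.5 -4. ] 0.167 [ 0.11  0.3   1.7   0.01  1.13 -1.36]
jaw y-axis deg 84.1 shift units [0.82 0.64 0.51]
world turn -0.8 tool turn units 0.2
```

Emit:
apply_moves --pt "0.42 0.32 0.25" --pt "0.4 0.32 0.25" --pt "0 0 0" --turn '[0.2,0,0]' --grip '[255,255,255]'

```text
time_s: 11.68
tcp_pos: [0.4896, 0.1203, 0.1213]
eef_rot: [0.185, 3.115, 0.022]
wrist_force: [0.2, -0.7, -4.1]
finger_gap: 0.163
```

```bash
cat > m3.py <<'E'
from h import *
s=st(); z=s['tcp_pos'][2]-.021
ps={n:shot(n)[0] for n in('top','side')}
q={n:cv2.resize(p,None,fx=S,fy=S,interpolation=cv2.INTER_CUBIC).astype(float) for n,p in ps.items()}
wood={n:((a[:,:,0]>1.15*a[:,:,2])&(a[:,:,0]>70)).astype(np.uint8) for n,a in q.items()}
g=[*s['tcp_pos'][:2],0]
for c in ('top','side'):
    # edge-based: radial search of the wood boundary
    m=wood[c]; pts=[]
    _,L,stt,_=cv2.connectedComponentsWithStats(m); 
    for t in np.linspace(0,2*np.pi,180,endpoint=False):
        rr=np.arange(.06,.125,.0004); W=np.c_[g[0]+rr*np.cos(t),g[1]+rr*np.sin(t),np.full(len(rr),z+.017)]
        u=((pix(c,W)+.5)*S-.5).astype(np.float32); val=cv2.remap(m.astype(np.float32),u[:,0],u[:,1],cv2.INTER_LINEAR)
        k=np.nonzero(val>.5)[0]
        if len(k) and k[0]<100 and k[-1]<len(rr)-2 and k[-1]>60: pts.append([W[k[-1],0],W[k[-1],1],t])
    pts=np.array(pts); 
    if len(pts)<20: print(c,'few',len(pts)); continue
    from scipy.optimize import least_squares
    f=lambda p:np.hypot(pts[:,0]-p[0],pts[:,1]-p[1])-p[2]
    r=least_squares(f,[g[0],g[1],.102],loss='soft_l1',f_scale=.001); print(c,len(pts),np.round(r.x,4),'minus tcp',np.round(r.x[:2]-g[:2],4),'med res',np.median(abs(f(r.x))))
    r=least_squares(lambda p:f([p[0],p[1],.102]),[g[0],g[1]],loss='soft_l1',f_scale=.001); print('  R fixed',np.round(r.x,4))
a=ps['top'][190:310,190:340,::-1]; b=ps['side'][120:270,210:400,::-1]
A=cv2.resize(a,(500,400),interpolation=3);B=cv2.resize(b,(507,400),interpolation=3); cv2.imwrite('pics/c4.png',cv2.resize(np.hstack([A[:,:400],B[:,50:450]]),(800,400)))
E
python3 m3.py
```

```text
11.68 [0.4896 0.1203 0.1213] [0.185 3.115 0.022] [ 0.2 -0.7 -4.1] 0.163 [ 0.16  0.27  1.76  0.01  1.08 -1.29]
top 139 [0.4884 0.1224 0.1053] minus tcp [-0.0012  0.0021] med res 0.001727056674352176
  R fixed [0.4913 0.1198]
side 73 [0.5044 0.1178 0.1079] minus tcp [ 0.0148 -0.0026] med res 0.0013981061497989472
  R fixed [0.5063 0.1255]
```

View pics/c4.png

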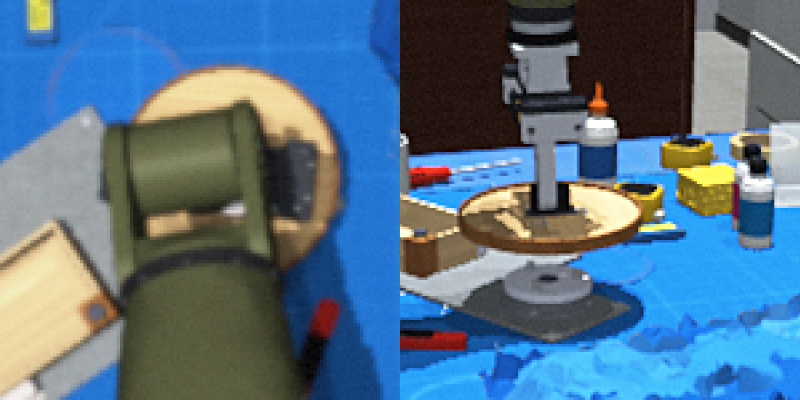

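```bash
cat > m4.py <<'E'
from h import *
from scipy.optimize import least_squares
s=st(); z=s['tcp_pos'][2]-.021
def meas(c,angs,g):
    p=shot(c)[0]; q=cv2.resize(p,None,fx=S,fy=S,interpolation=cv2.INTER_CUBIC).astype(np.float32); rat=(q[:,:,0]-.75*q[:,:,2])
    rat=cv2.GaussianBlur(rat,(0,0),2)
    c0=pix(c,[[g[0],g[1],z+.009]])[0]; T=np.radians(angs); dr=np.stack([np.cos(T),np.sin(T)],1)
    def hullr(xy):
        u=pix(c,cyl(.102,z,z+.017)+[xy[0],xy[1],0])-c0; h=cv2.convexHull(u.astype(np.float32))[:,0].astype(float); h=np.vstack([h,h[:1]])
        out=[]
        for d in dr:
            a=h[:-1]@[-d[1],d[0]]; b=h[1:]@[-d[1],d[0]]; k=np.nonzero(a*b<=0)[0]; best=0
            for i in k:
                t=a[i]/(a[i]-b[i]+1e-12); best=max(best,(h[i]+t*(h[i+1]-h[i]))@d)
            out.append(best)
        return np.array(out)
    pr=hullr(g); ed=np.full(len(T),np.nan)
    for i,d in enumerate(dr):
        r=pr[i]+np.arange(-9,9,.1); u=((c0+r[:,None]*d+.5)*S-.5).astype(np.float32)
        v=cv2.remap(rat,u[:,0],u[:,1],cv2.INTER_LINEAR)[:,0]; k=np.nonzero((v[:-1]>0)&(v[1:]<=0))[0]
        if len(k) : ed[i]=r[k[np.argmin(abs(r[k]-pr[i]))]]
    ok=~np.isnan(ed)
    r=least_squares(lambda x:(hullr(x)-ed)[ok],g[:2],loss='soft_l1',f_scale=.4,x_scale=.001,diff_step=1e-3)
    print(c,ok.sum(),np.round(r.x,4),'minus tcp',np.round(r.x-g[:2],4),'med px',np.median(abs((hullr(r.x)-ed)[ok])).round(2))
if __name__=='__main__':
    g=np.array(s['tcp_pos'][:2])
    meas('top',np.r_[-95:50:3],g)   # image angle: 0=right,-90=up
    meas('side',np.r_[-35:95:3],g)
    meas('side',np.r_[-35:125:3],g)
E
python3 m4.py
```

```text
11.78 [0.4905 0.1197 0.1218] [0.186 3.114 0.022] [ 0.9 -0.4 -3.3] 0.165 [ 0.16  0.27  1.76  0.01  1.08 -1.29]
top 49 [0.4937 0.1175] minus tcp [ 0.0032 -0.0022] med px 0.12
side 31 [0.5142 0.1309] minus tcp [0.0237 0.0112] med px 1.45
side 31 [0.5145 0.131 ] minus tcp [0.024  0.0113] med px 1.5
```

```bash
python3 - <<'E'
from h import *
go(.4876,.121,.075,83)
E
```

```text
11.93 [0.4906 0.1192 0.1218] [0.187 3.114 0.022] [ 0.  -0.7 -4.8] 0.166 [ 0.16  0.27  1.76  0.01  1.08 -1.29]
jaw y-axis deg 83.1 shift units [0.14 0.02 1.56]
world turn -0.1 tool turn units 0.03
```

Emit:
apply_moves --pt "0.05 0.01 0.6" --pt "0.05 0.01 0.6" --pt "0.04 0 0.3" --pt "0 0 0" --turn '[0,0,0,0]' --grip '[255,255,255,255]'

```text
time_s: 12.42
tcp_pos: [0.489, 0.1203, 0.0761]
eef_rot: [0.189, 3.112, 0.023]
wrist_force: [-0.5, 0.2, -4.5]
finger_gap: 0.168
```

```bash
python3 - <<'E'
from m4 import *
g=np.array(s['tcp_pos'][:2]); meas('top',np.r_[-95:50:3],g); meas('top',np.r_[-85:30:3],g)
go(.4876,.121,.062,83)
E
```

```text
12.43 [0.489  0.1203 0.0761] [0.189 3.112 0.023] [-0.5  0.2 -4.5] 0.168 [ 0.16  0.34  1.8   0.01  0.98 -1.29]
top 49 [0.4923 0.1185] minus tcp [ 0.0033 -0.0018] med px 0.1
top 39 [0.4923 0.1183] minus tcp [ 0.0034 -0.0019] med px 0.09
12.53 [0.4894 0.1204 0.0769] [0.189 3.111 0.023] [-0.9 -0.3 -3.5] 0.165 [ 0.16  0.33  1.8   0.01  0.98 -1.29]
jaw y-axis deg 83.1 shift units [0.07 0.01 0.5 ]
world turn -0.1 tool turn units 0.01
```

Emit:
apply_moves --pt "0.06 0.01 0.25" --pt "0.02 0 0.25" --pt "0 0 0.1" --turn '[0,0,0]' --grip '[255,255,255]'

```text
time_s: 12.9
tcp_pos: [0.4879, 0.1213, 0.0587]
eef_rot: [0.189, 3.109, 0.024]
wrist_force: [0.3, 1.0, -3.4]
finger_gap: 0.17
```

Emit:
apply_moves --pt "0 0 0.15" --pt "0 0 0.1" --turn '[0,0]' --grip '[255,255]'

```text
time_s: 13.15
tcp_pos: [0.4902, 0.1217, 0.0547]
eef_rot: [0.188, 3.104, 0.025]
wrist_force: [-18.2, -9.1, 45.0]
finger_gap: 0.169
```

Studs went in with no contact force, and it seated at z ≈ 0.055 as predicted. I release and rise.

Emit:
apply_moves --pt "0 0 -0.08" --pt "0 0 0" --pt "0 0 0" --pt "0 0 0" --pt "0 0 -0.5" --pt "0 0 -1" --pt "0 0 -1" --pt "0 0 -1" --pt "0 0 -1" --turn '[0,0,0,0,0,0,0,0,0]' --grip '[255,150,150,150,150,150,150,120,120]'

```text
time_s: 14.28
tcp_pos: [0.4852, 0.1197, 0.1989]
eef_rot: [0.188, 3.104, 0.025]
wrist_force: [-0.3, 0.6, 0.7]
finger_gap: 0.531
```

Emit:
apply_moves --pt "0 -1 0" --pt "0 -1 0" --pt "0 -1 0" --pt "0 -1 0" --pt "0 -1 0" --pt "0 -1 0" --pt "0 -1 0" --pt "0 -1 0" --pt "0 -1 0" --pt "0 -1 0" --turn '[0,0,0,0,0,0,0,0,0,0]' --grip '[0,0,0,0,0,0,0,0,0,0]'

```text
time_s: 15.52
tcp_pos: [0.4488, -0.1857, 0.2065]
eef_rot: [0.181, 3.089, 0.024]
wrist_force: [0.6, 0.7, 0.3]
finger_gap: 0.999
```

```bash
cat > m5.py <<'E'
from h import *
import sys
s=st()
ps={};ds={}
for n in('top','side'): ps[n],ds[n]=shot(n)
q={n:cv2.resize(p,None,fx=S,fy=S,interpolation=cv2.INTER_CUBIC).astype(float) for n,p in ps.items()}
wood={'top':((q['top'][:,:,0]>.75*q['top'][:,:,2])).astype(np.uint8)}
ms={'top':wood['top']}
P,u,v=cloud('top',ds['top'])
b=(np.hypot(P[:,0]-.4907,P[:,1]-.119)<.09)&(np.hypot(P[:,0]-.4907,P[:,1]-.119)>.04)
print('board surface z (47 expected)',np.median(P[b,2]),'plane',np.linalg.lstsq(np.c_[P[b,:2]-[.4907,.119],np.ones(b.sum())],P[b,2],rcond=None)[0])
for g in [[.518,-.3104,.52],[.5662,-.416,-.03],[.4669,-.4263,-.59],[.3826,-.2811,.21]]:
    try:
        r=fit(PACK,g,ms,6,('top',)); print('pack',np.round(r[0],4),np.degrees(r[0][2]).round(1),round(r[1],3))
    except Exception as e: print('fail',e)
A=cv2.resize(ps['top'][170:290,180:320,::-1],(467,400),interpolation=3); B=cv2.resize(ps['top'][170:290,370:500,::-1],(433,400),interpolation=3)
cv2.imwrite('pics/%s.png'%sys.argv[1],cv2.resize(np.hstack([A,B]),(800,356)))
E
python3 m5.py c5
```

```text
15.53 [ 0.4488 -0.1857  0.2065] [0.181 3.089 0.024] [0.6 0.7 0.3] 0.999 [-0.49  0.13  1.72  0.04  1.25 -1.95]
board surface z (47 expected) 0.046260731987985755 plane [-0.00138458  0.00217553  0.04628145]
pack [ 0.5174 -0.3107  0.5084] 29.1 0.431
pack [ 0.5647 -0.4174 -0.0228] -1.3 0.056
pack [ 0.4669 -0.4263 -0.5902] -33.8 0.047
pack [ 0.3874 -0.2805  0.1464] 8.4 0.575
```

View pics/c5.png

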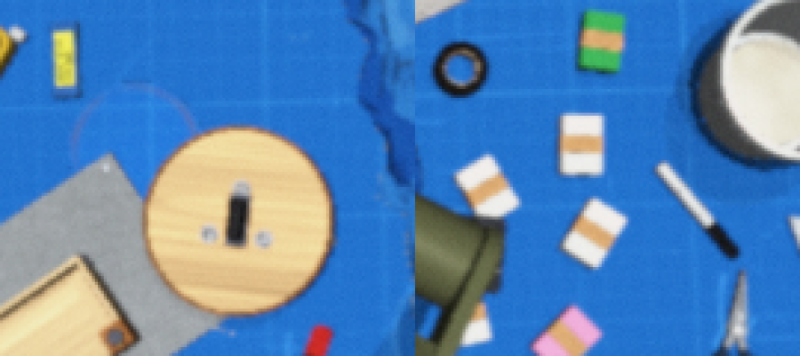

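The board lies flat (plane z 0.046, level) with the studs in its holes at (208,233), (263,238) and (241,188). I start on the packs with A, the white one at (487,185) in this view.

```bash
sed -i "s/^    yv=np.degrees/    print('tool z',np.round(R[:,2],3))\n    yv=np.degrees/" h.py; python3 - <<'E'
from h import *
go(.5187,-.309,.08,-60.4)
E
```

```text
15.62 [ 0.4487 -0.1867  0.2063] [0.185 3.089 0.024] [-0.1  1.2 -0.6] 0.996 [-0.49  0.13  1.72  0.04  1.25 -1.95]
tool z [ 0.048  0.013 -0.999]
jaw y-axis deg 83.2 shift units [-2.61 -3.85  4.27]
world turn 36.4 tool turn units -9.1
```

Jaw angle suits B and C first (joint-6 range), so B now.

```bash
python3 - <<'E'
from h import *
go(.566,-.4155,.05,88)
E
```

```text
15.62 [ 0.4487 -0.1867  0.2063] [0.185 3.089 0.024] [-0.1  1.2 -0.6] 0.996 [-0.49  0.13  1.72  0.04  1.25 -1.95]
tool z [ 0.048  0.013 -0.999]
jaw y-axis deg 83.2 shift units [-4.55 -7.2   5.29]
world turn 4.8 tool turn units -1.2
```

Emit:
apply_moves --pt "-0.4 -0.6 0" --pt "-0.6 -0.95 0" --pt "-0.6 -0.95 0" --pt "-0.6 -0.95 0.3" --pt "-0.6 -0.95 0.6" --pt "-0.6 -0.95 0.8" --pt "-0.6 -0.95 0.8" --pt "-0.4 -0.6 0.6" --pt "0 0 0.5" --pt "0 0 0" --turn '[-0.6,-0.6,0,0,0,0,0,0,0,0]' --grip '[60,60,60,60,60,60,60,60,60,60]'

```text
time_s: 16.88
tcp_pos: [0.5828, -0.3974, 0.1068]
eef_rot: [0.046, 3.088, 0.018]
wrist_force: [0.0, 0.2, -0.4]
finger_gap: 0.765
```

```bash
python3 - <<'E'
from h import *
go(.566,-.4155,.006,88)
E
```

```text
16.88 [ 0.5828 -0.3974  0.1068] [0.046 3.088 0.018] [ 0.   0.2 -0.4] 0.765 [-0.67  0.71  1.15  0.04  1.25 -2.22]
tool z [ 0.053  0.011 -0.999]
jaw y-axis deg 88.3 shift units [ 0.72 -0.66  3.32]
world turn -0.3 tool turn units 0.08
```

Emit:
apply_moves --pt "0.36 -0.33 0.8" --pt "0.36 -0.33 0.8" --pt "0 0 0.8" --pt "0 0 0.5" --pt "0 0 0" --turn '[0,0,0,0,0]' --grip '[60,60,60,60,60]'

```text
time_s: 17.5
tcp_pos: [0.5667, -0.4131, 0.0241]
eef_rot: [0.041, 3.082, 0.011]
wrist_force: [-0.8, -0.4, 0.2]
finger_gap: 0.766
```

```bash
python3 - <<'E'
from h import *
go(.566,-.4155,.006,88)
E
```

```text
17.5 [ 0.5667 -0.4131  0.0241] [0.041 3.082 0.011] [-0.8 -0.4  0.2] 0.766 [-0.7   0.79  1.22  0.05  1.09 -2.26]
tool z [ 0.059  0.007 -0.998]
jaw y-axis deg 88.5 shift units [ 0.06 -0.08  0.6 ]
world turn -0.5 tool turn units 0.12
```

Emit:
apply_moves --pt "0.06 -0.08 0.35" --pt "0 0 0.2" --pt "0 0 0" --pt "0 0 0" --pt "0 0 0" --pt "0 0 -0.5" --pt "0 0 -1" --pt "0 0 -1" --pt "0 0 -1" --pt "0 0 -1" --turn '[0,0,0,0,0,0,0,0,0,0]' --grip '[60,60,255,255,255,255,255,255,255,255]'

```text
time_s: 18.75
tcp_pos: [0.5576, -0.4161, 0.1508]
eef_rot: [0.04, 3.08, 0.009]
wrist_force: [0.3, 0.3, -1.1]
finger_gap: 0.467
```

```bash
python3 - <<'E'
from h import *
go(.5274,.0753,.14,38)
E
```

```text
18.75 [ 0.5576 -0.4161  0.1508] [0.04  3.08  0.009] [ 0.3  0.3 -1.1] 0.467 [-0.71  0.65  1.15  0.05  1.3  -2.27]
tool z [ 0.061  0.005 -0.998]
jaw y-axis deg 88.5 shift units [ 1.45 16.35  0.38]
world turn -50.5 tool turn units 12.63
```

Emit:
apply_moves --pt "0.05 0.7 0" --pt "0.1 0.95 0" --pt "0.17 0.95 0" --pt "0.24 0.95 0" --pt "0.3 0.95 0" --pt "0.37 0.92 0" --pt "0.43 0.9 0" --pt "0.49 0.86 0" --pt "0.55 0.83 0" --pt "0.6 0.78 0" --pt "0.66 0.74 0" --pt "0.7 0.7 0" --turn '[1,1,1,1,1,1,1,1,1,1,1,1]' --grip '[255,255,255,255,255,255,255,255,255,255,255,255]'

```text
time_s: 20.25
tcp_pos: [0.5605, -0.0624, 0.1695]
eef_rot: [1.326, 2.766, 0.045]
wrist_force: [0.6, -0.3, -1.5]
finger_gap: 0.465
```

```bash
python3 - <<'E'
from h import *
go(.5274,.0753,.14,38)
E
```

```text
20.25 [ 0.5605 -0.0624  0.1695] [1.326 2.766 0.045] [ 0.6 -0.3 -1.5] 0.465 [-0.18  0.32  1.59  0.01  1.16 -0.86]
tool z [ 0.079 -0.006 -0.997]
jaw y-axis deg 38.9 shift units [4.32 1.96 0.87]
world turn -0.9 tool turn units 0.21
```

Emit:
apply_moves --pt "0.9 0.4 0" --pt "0.9 0.4 0" --pt "0.9 0.4 0" --pt "0.9 0.4 0.2" --pt "0.7 0.35 0.4" --pt "0 0 0.5" --pt "0 0 0.3" --pt "0 0 0" --turn '[0.2,0,0,0,0,0,0,0]' --grip '[255,255,255,255,255,255,255,255]'

```text
time_s: 21.25
tcp_pos: [0.5307, 0.0796, 0.131]
eef_rot: [1.342, 2.747, 0.052]
wrist_force: [-0.4, -0.3, -0.8]
finger_gap: 0.466
```

```bash
python3 - <<'E'
from h import *
go(.5274,.0753,.057,38)
E
```

```text
21.25 [0.5307 0.0796 0.131 ] [1.342 2.747 0.052] [-0.4 -0.3 -0.8] 0.466 [ 0.09  0.3   1.71 -0.02  1.04 -0.57]
tool z [ 0.09  -0.006 -0.996]
jaw y-axis deg 38.0 shift units [ 0.1  -0.34  2.45]
world turn -0.0 tool turn units 0.01
```

Emit:
apply_moves --pt "0.05 -0.17 0.6" --pt "0.05 -0.17 0.6" --pt "0 0 0.6" --pt "0 0 0.4" --pt "0 0 0.1" --turn '[0,0,0,0,0]' --grip '[255,255,255,255,255]'

```text
time_s: 21.88
tcp_pos: [0.5292, 0.0721, 0.062]
eef_rot: [1.346, 2.741, 0.055]
wrist_force: [-0.7, 0.2, -0.4]
finger_gap: 0.465
```

```bash
python3 - <<'E'
from h import *
go(.5274,.0753,.055,38)
E
```

```text
21.88 [0.5292 0.0721 0.062 ] [1.346 2.741 0.055] [-0.7  0.2 -0.4] 0.465 [ 0.07  0.38  1.78 -0.02  0.89 -0.57]
tool z [ 0.094 -0.006 -0.996]
jaw y-axis deg 37.8 shift units [0.14 0.   0.22]
world turn 0.2 tool turn units -0.04
```

Emit:
apply_moves --pt "0.12 0 0.2" --pt "0 0 0.05" --pt "0 0 0" --pt "0 0 0" --pt "0 0 0" --pt "0 0 -0.3" --pt "0 0 -0.7" --pt "0 0 -1" --pt "0 0 -1" --pt "0 0 -0.5" --turn '[0,0,0,0,0,0,0,0,0,0]' --grip '[255,255,90,90,90,90,90,60,60,60]'

```text
time_s: 23.12
tcp_pos: [0.5185, 0.0759, 0.166]
eef_rot: [1.344, 2.737, 0.059]
wrist_force: [0.1, 0.3, -0.6]
finger_gap: 0.766
```

```bash
python3 - <<'E'
from h import *
go(.468,-.4243,.13,56.2)
E
```

```text
23.12 [0.5185 0.0759 0.166 ] [1.344 2.737 0.059] [ 0.1  0.3 -0.6] 0.766 [ 0.08  0.22  1.72 -0.02  1.1  -0.57]
tool z [ 0.099 -0.006 -0.995]
jaw y-axis deg 37.8 shift units [-12.09 -11.61   1.13]
world turn 18.4 tool turn units -4.59
```

Emit:
apply_moves --pt "-0.7 -0.7 0" --pt "-1 -1 0" --pt "-1 -1 0" --pt "-1 -1 0" --pt "-1 -1 0" --pt "-1 -1 0" --pt "-1 -1 0" --pt "-1 -1 0" --pt "-1 -1 0" --pt "-1 -1 0.2" --pt "-1 -1 0.4" --pt "-0.6 -0.6 0.4" --turn '[0,0,0,0,0,0,0,0,0,0,0,0]' --grip '[60,60,60,60,60,60,60,60,60,60,60,60]'

```text
time_s: 24.62
tcp_pos: [0.4581, -0.4133, 0.132]
eef_rot: [1.34, 2.739, 0.061]
wrist_force: [0.0, -0.2, -0.2]
finger_gap: 0.762
```

```bash
python3 - <<'E'
from h import *
go(.468,-.4243,.05,56.2)
ps={'top':shot('top')[0]}; ms={'top':mask_nb(ps['top'])}
for g in [[.518,-.3104,.52],[.4669,-.4263,-.59],[.3826,-.2811,.21]]:
    r=fit(PACK,g,ms,6,('top',)); print('pack',np.round(r[0],4),np.degrees(r[0][2]).round(1),round(r[1],3))
E
```

```text
24.62 [ 0.4581 -0.4133  0.132 ] [1.34  2.739 0.061] [ 0.  -0.2 -0.2] 0.762 [-0.82  0.47  1.47  0.08  1.14 -1.52]
tool z [ 0.099 -0.004 -0.995]
jaw y-axis deg 38.0 shift units [-0.32 -0.17  2.75]
world turn 18.2 tool turn units -4.55
pack [ 0.5178 -0.3109  0.506 ] 29.0 0.034
pack [ 0.4744 -0.4485 -0.4567] -26.2 0.689
pack [ 0.3828 -0.2815  0.203 ] 11.6 0.293
```

Emit:
apply_moves --pt "0 0 0" --pt "0 0 0" --pt "0 0 0" --pt "0 0 0" --pt "0 0 0" --turn '[-1,-1,-1,-1,-0.5]' --grip '[60,60,60,60,60]'

```text
time_s: 25.3
tcp_pos: [0.4561, -0.414, 0.1278]
eef_rot: [0.885, 2.92, 0.042]
wrist_force: [0.2, -0.2, -0.1]
finger_gap: 0.764
```

```bash
python3 - <<'E'
from h import *
go(.468,-.4243,.05,56.2)
E
```

```text
25.3 [ 0.4561 -0.414   0.1278] [0.885 2.92  0.042] [ 0.2 -0.2 -0.1] 0.764 [-0.83  0.48  1.47  0.08  1.14 -1.84]
tool z [ 0.095  0.    -0.996]
jaw y-axis deg 56.4 shift units [-0.32 -0.2   2.62]
world turn -0.2 tool turn units 0.05
```

Emit:
apply_moves --pt "0 0 1" --pt "0 0 1" --pt "0 0 0" --turn '[0,0,0]' --grip '[60,60,60]'

```text
time_s: 25.68
tcp_pos: [0.4621, -0.4135, 0.0671]
eef_rot: [0.885, 2.919, 0.042]
wrist_force: [0.1, 0.0, -0.5]
finger_gap: 0.765
```

```bash
python3 - <<'E'
from h import *
go(.468,-.4243,.05,56.2)
E
```

```text
25.68 [ 0.4621 -0.4135  0.0671] [0.885 2.919 0.042] [ 0.1  0.  -0.5] 0.765 [-0.82  0.55  1.5   0.08  1.02 -1.84]
tool z [ 0.095  0.    -0.996]
jaw y-axis deg 56.4 shift units [-0.32 -0.22  0.59]
world turn -0.2 tool turn units 0.04
```

Emit:
apply_moves --pt "-0.3 -0.26 0.5" --pt "0 0 0.7" --pt "0 0 0.6" --pt "0 0 0.15" --pt "0 0 0" --turn '[0,0,0,0,0]' --grip '[60,60,60,60,60]'

```text
time_s: 26.3
tcp_pos: [0.472, -0.4253, 0.0101]
eef_rot: [0.885, 2.917, 0.04]
wrist_force: [0.1, -0.3, 0.5]
finger_gap: 0.765
```

```bash
python3 - <<'E'
from h import *
go(.468,-.4243,.007,56.2)
E
```

```text
26.3 [ 0.472  -0.4253  0.0101] [0.885 2.917 0.04 ] [ 0.1 -0.3  0.5] 0.765 [-0.82  0.66  1.48  0.09  0.93 -1.85]
tool z [ 0.097 -0.002 -0.995]
jaw y-axis deg 56.4 shift units [ 0.14 -0.05  0.09]
world turn -0.2 tool turn units 0.04
```

Emit:
apply_moves --pt "0.14 -0.04 0.08" --pt "0 0 0" --pt "0 0 0" --pt "0 0 0" --pt "0 0 -0.5" --pt "0 0 -1" --pt "0 0 -1" --pt "0 0 -1" --pt "0 0 -1" --pt "0 0 0" --turn '[0,0,0,0,0,0,0,0,0,0]' --grip '[60,255,255,255,255,255,255,255,255,255]'

```text
time_s: 27.55
tcp_pos: [0.4543, -0.424, 0.1526]
eef_rot: [0.883, 2.912, 0.035]
wrist_force: [-0.3, -0.2, -0.9]
finger_gap: 0.467
```

```bash
python3 - <<'E'
from h import *
go(.456,.1667,.145,38)
E
```

```text
27.55 [ 0.4543 -0.424   0.1526] [0.883 2.912 0.035] [-0.3 -0.2 -0.9] 0.467 [-0.84  0.46  1.43  0.08  1.18 -1.85]
tool z [ 0.1   -0.006 -0.995]
jaw y-axis deg 56.4 shift units [10.91 16.4   0.13]
world turn -18.4 tool turn units 4.6
```

Emit:
apply_moves --pt "0.4 0.6 0" --pt "0.67 1 0" --pt "0.67 1 0" --pt "0.67 1 0" --pt "0.67 1 0" --pt "0.67 1 0" --pt "0.67 1 0" --pt "0.67 1 0" --pt "0.67 1 0" --pt "0.67 1 0" --pt "0.67 1 0" --pt "0.67 1 0" --turn '[0,0,0,0,0,0,0,0,0,0,0,0]' --grip '[255,255,255,255,255,255,255,255,255,255,255,255]'

```text
time_s: 29.05
tcp_pos: [0.4491, 0.0085, 0.1426]
eef_rot: [0.891, 2.921, 0.038]
wrist_force: [0.7, 0.7, 0.5]
finger_gap: 0.466
```

```bash
python3 - <<'E'
from h import *
go(.456,.1667,.145,38)
E
```

```text
29.05 [0.4491 0.0085 0.1426] [0.891 2.921 0.038] [0.7 0.7 0.5] 0.466 [-0.07  0.09  1.93  0.01  1.03 -1.05]
tool z [ 0.091 -0.002 -0.996]
jaw y-axis deg 56.2 shift units [ 2.75  4.51 -0.07]
world turn -18.2 tool turn units 4.54
```

Emit:
apply_moves --pt "0.5 0.8 0" --pt "0.6 0.85 0" --pt "0.68 0.8 0" --pt "0.73 0.75 0" --pt "0.77 0.67 0" --pt "0.2 0.2 0.2" --pt "0 0 0.2" --turn '[1,1,1,1,0.55,0,0]' --grip '[255,255,255,255,255,255,255]'

```text
time_s: 29.92
tcp_pos: [0.4533, 0.1764, 0.1262]
eef_rot: [1.354, 2.748, 0.054]
wrist_force: [-0.1, -0.4, 0.1]
finger_gap: 0.468
```

```bash
python3 - <<'E'
from h import *
go(.456,.1667,.057,38)
E
```

```text
29.93 [0.4533 0.1764 0.1262] [1.354 2.748 0.054] [-0.1 -0.4  0.1] 0.468 [ 0.31  0.2   1.84 -0.03  1.02 -0.33]
tool z [ 0.085 -0.002 -0.996]
jaw y-axis deg 37.6 shift units [-0.19 -0.28  2.31]
world turn 0.4 tool turn units -0.09
```

Emit:
apply_moves --pt "-0.1 -0.14 0.6" --pt "-0.09 -0.14 0.7" --pt "0 0 0.6" --pt "0 0 0.3" --pt "0 0 0.05" --turn '[-0.09,0,0,0,0]' --grip '[255,255,255,255,255]'

```text
time_s: 30.55
tcp_pos: [0.4554, 0.1623, 0.0555]
eef_rot: [1.348, 2.753, 0.052]
wrist_force: [-12.9, 7.7, 28.9]
finger_gap: 0.471
```

```bash
python3 - <<'E'
from h import *
go(.456,.1667,.056,38)
E
```

```text
30.55 [0.4554 0.1623 0.0555] [1.348 2.753 0.052] [-12.9   7.7  28.9] 0.471 [ 0.28  0.3   1.91 -0.03  0.85 -0.36]
tool z [ 0.083 -0.003 -0.997]
jaw y-axis deg 37.9 shift units [ 0.1   0.11 -0.01]
world turn 0.1 tool turn units -0.02
```

Emit:
apply_moves --pt "0.05 0.06 -0.06" --pt "0 0 0" --pt "0 0 0" --pt "0 0 0" --pt "0 0 -0.3" --pt "0 0 -0.7" --pt "0 0 -1" --pt "0 0 -1" --pt "0 0 -0.7" --pt "0 -1 -0.3" --pt "0 -1 0" --pt "0 -1 0" --turn '[0,0,0,0,0,0,0,0,0,0,0,0]' --grip '[255,90,90,90,90,90,90,60,60,60,60,60]'

```text
time_s: 32.05
tcp_pos: [0.3735, 0.1078, 0.1792]
eef_rot: [1.345, 2.751, 0.055]
wrist_force: [-0.1, 0.4, -0.4]
finger_gap: 0.764
```

```bash
python3 - <<'E'
from h import *
go(.3838,-.2795,.13,102)
p,d=shot('side'); p2,d2=shot('top')
A=cv2.resize(p2[190:290,190:320,::-1],(520,400),interpolation=3); B=cv2.resize(p[180:280,200:400,::-1],(800,400),interpolation=3)[:,100:580]
cv2.imwrite('pics/c6.png',cv2.resize(np.hstack([A,B]),(800,320)))
E
```

```text
32.05 [0.3735 0.1078 0.1792] [1.345 2.751 0.055] [-0.1  0.4 -0.4] 0.764 [ 0.2  -0.1   2.02 -0.02  1.13 -0.45]
tool z [ 0.087 -0.002 -0.996]
jaw y-axis deg 38.0 shift units [-10.31  -7.78   1.69]
world turn 64.0 tool turn units -16.0
```

View pics/c6.png

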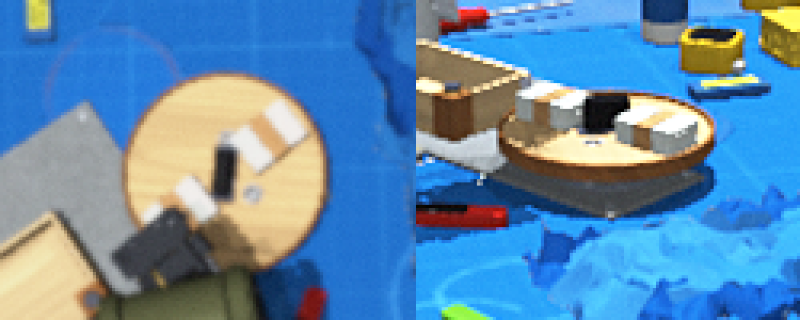

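Emit:
apply_moves --pt "-0.6 -0.5 0" --pt "-0.74 -0.67 0" --pt "-0.69 -0.72 0" --pt "-0.64 -0.77 0" --pt "-0.59 -0.8 0" --pt "-0.53 -0.85 0" --pt "-0.47 -0.88 0" --pt "-0.41 -0.91 0" --pt "-0.34 -0.94 0" --pt "-0.28 -0.96 0" --pt "-0.21 -0.98 0" --pt "-0.14 -0.9 0" --turn '[-1,-1,-1,-1,-1,-1,-1,-1,-1,-1,-1,-1]' --grip '[60,60,60,60,60,60,60,60,60,60,60,60]'

```text
time_s: 33.65
tcp_pos: [0.382, -0.2531, 0.1872]
eef_rot: [0.063, 3.045, -0.002]
wrist_force: [0.5, -0.1, -0.4]
finger_gap: 0.766
```

```bash
python3 - <<'E'
from h import *
go(.3838,-.2795,.06,102)
E
```

```text
33.65 [ 0.382  -0.2531  0.1872] [ 6.300e-02  3.045e+00 -2.000e-03] [ 0.5 -0.1 -0.4] 0.766 [-0.7   0.06  1.85  0.06  1.16 -2.25]
tool z [ 0.096 -0.004 -0.995]
jaw y-axis deg 87.6 shift units [ 0.31 -0.88  4.23]
world turn 14.4 tool turn units -3.59
```

Emit:
apply_moves --pt "0.15 -0.44 0.8" --pt "0.12 -0.44 0.9" --pt "0 0 0.9" --pt "0 0 0.9" --pt "0 0 0.6" --pt "0 0 0" --turn '[-0.9,-0.9,-0.9,0,0,0]' --grip '[60,60,60,60,60,60]'

```text
time_s: 34.4
tcp_pos: [0.389, -0.2841, 0.0626]
eef_rot: [-0.233, 3.034, -0.021]
wrist_force: [0.0, -1.3, 0.5]
finger_gap: 0.761
```

```bash
python3 - <<'E'
from h import *
go(.3838,-.2795,.007,100)
ps={'side':shot('side')[0]}; ms={'side':mask_nb(ps['side'])}
for g in [[.3838,-.2795,.21],[.5187,-.309,.51]]:
    r=fit(PACK,g,ms,6,('side',)); print('pack',np.round(r[0],4),np.degrees(r[0][2]).round(1),round(r[1],3))
p=ps['side']; cv2.imwrite('pics/c7.png',cv2.resize(p[220:340,220:420,::-1],(800,480),interpolation=3))
E
```

```text
34.4 [ 0.389  -0.2841  0.0626] [-0.233  3.034 -0.021] [ 0.  -1.3  0.5] 0.761 [-0.74  0.29  1.91  0.08  0.87 -2.52]
tool z [ 0.099 -0.006 -0.995]
jaw y-axis deg 98.7 shift units [0.33 0.22 1.83]
world turn 1.3 tool turn units -0.32
pack [ 0.3837 -0.2785  0.1418] 8.1 0.198
pack [ 0.5202 -0.3061  0.5361] 30.7 0.044
```

View pics/c7.png

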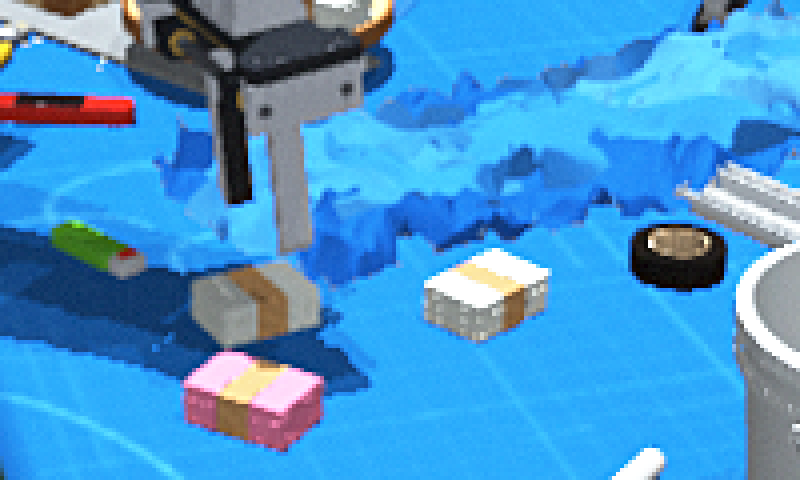

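Emit:
apply_moves --pt "0.3 0.2 0.2" --pt "0 0 0.3" --pt "0 0 0" --turn '[0.7,0,0]' --grip '[95,95,95]'

```text
time_s: 34.83
tcp_pos: [0.3827, -0.2812, 0.0497]
eef_rot: [-0.159, 3.035, -0.023]
wrist_force: [-0.9, 0.5, -0.3]
finger_gap: 0.624
```

```bash
python3 - <<'E'
from h import *
go(.3838,-.2795,.007,100)
p2=shot('top')[0]; ms={'top':mask_nb(p2)}
q=cv2.resize(p2,None,fx=S,fy=S,interpolation=2).astype(float); pk=((q[:,:,0]>200)&(q[:,:,1]<.85*q[:,:,0])&(q[:,:,2]>150)).astype(np.uint8)
r=fit(PACK,[.365,-.372,-.6],{'top':cv2.morphologyEx(pk,cv2.MORPH_CLOSE,np.ones((41,41)))},6,('top',)); print('pink',np.round(r[0],4),r[1])
E
```

```text
34.83 [ 0.3827 -0.2812  0.0497] [-0.159  3.035 -0.023] [-0.9  0.5 -0.3] 0.624 [-0.75  0.29  1.94  0.09  0.82 -2.48]
tool z [ 0.103 -0.01  -0.995]
jaw y-axis deg 96.0 shift units [0.1  0.08 1.42]
world turn 4.0 tool turn units -1.01
pink [ 0.3653 -0.442  -0.8501] 0.5239162929745889
```

Emit:
apply_moves --pt "0.1 0.08 0.5" --pt "0 0 0.5" --pt "0.05 0 0.35" --pt "0 0 0.05" --pt "0 0 0" --pt "0 0 0" --pt "0 0 0" --turn '[0,0,0,0,0,0,0]' --grip '[95,95,95,95,255,255,255]'

```text
time_s: 35.75
tcp_pos: [0.3843, -0.2812, 0.008]
eef_rot: [-0.162, 3.032, -0.027]
wrist_force: [-0.0, -0.7, -1.1]
finger_gap: 0.479
```

Emit:
apply_moves --pt "0 0 -0.5" --pt "0 0 -1" --pt "0 0 -1" --pt "0 0 -1" --pt "0 0 -1" --turn '[0,0,0,0,0]' --grip '[255,255,255,255,255]'

```text
time_s: 36.38
tcp_pos: [0.3686, -0.2789, 0.1492]
eef_rot: [-0.162, 3.032, -0.027]
wrist_force: [0.1, 0.2, -1.4]
finger_gap: 0.475
```

```bash
python3 - <<'E'
from h import *
go(.446,.0853,.15,128)
go(.5374,.1567,.15,128)
E
```

```text
36.38 [ 0.3686 -0.2789  0.1492] [-0.162  3.032 -0.027] [ 0.1  0.2 -1.4] 0.475 [-0.76  0.11  1.89  0.07  1.06 -2.48]
tool z [ 0.105 -0.012 -0.994]
jaw y-axis deg 96.0 shift units [-3.86 11.8   0.1 ]
world turn 32.0 tool turn units -7.99
36.38 [ 0.3686 -0.2789  0.1492] [-0.162  3.032 -0.027] [ 0.1  0.2 -1.4] 0.475 [-0.76  0.11  1.89  0.07  1.06 -2.48]
tool z [ 0.105 -0.012 -0.994]
jaw y-axis deg 96.0 shift units [-7.12 13.84  0.39]
world turn 32.0 tool turn units -7.99
```

Emit:
apply_moves --pt "-0.3 0.6 0" --pt "-0.5 1 0" --pt "-0.5 1 0" --pt "-0.5 1 0" --pt "-0.5 1 0" --pt "-0.5 1 0" --pt "-0.5 1 0" --pt "-0.6 0.95 0" --pt "-0.65 0.9 0" --pt "-0.7 0.85 0" --pt "-0.75 0.8 0" --pt "-0.8 0.75 0" --turn '[0,0,0,0,0,0,-1,-1,-1,-1,-1,-1]' --grip '[255,255,255,255,255,255,255,255,255,255,255,255]'

```text
time_s: 37.88
tcp_pos: [0.5081, 0.0921, 0.1756]
eef_rot: [-0.798, 2.921, -0.08]
wrist_force: [-0.6, -0.3, -0.2]
finger_gap: 0.474
```

```bash
python3 - <<'E'
from h import *
go(.5374,.1567,.12,128)
E
```

```text
37.88 [0.5081 0.0921 0.1756] [-0.798  2.921 -0.08 ] [-0.6 -0.3 -0.2] 0.474 [ 0.13  0.19  1.74 -0.04  1.1  -1.96]
tool z [ 0.122 -0.021 -0.992]
jaw y-axis deg 120.3 shift units [-1.76  1.51  1.91]
world turn 7.7 tool turn units -1.91
```

Emit:
apply_moves --pt "-0.85 0.65 0" --pt "-0.85 0.7 0" --pt "-0.1 0.1 0.4" --pt "0 0 0.5" --pt "0 0 0" --turn '[-1,-0.9,0,0,0]' --grip '[255,255,255,255,255]'

```text
time_s: 38.5
tcp_pos: [0.5328, 0.1592, 0.1523]
eef_rot: [-0.996, 2.861, -0.093]
wrist_force: [0.1, 0.7, -0.3]
finger_gap: 0.476
```

```bash
python3 - <<'E'
from h import *
go(.5374,.1567,.06,128)
E
```

```text
38.5 [0.5328 0.1592 0.1523] [-0.996  2.861 -0.093] [ 0.1  0.7 -0.3] 0.476 [ 0.25  0.3   1.66 -0.06  1.07 -1.97]
tool z [ 0.124 -0.021 -0.992]
jaw y-axis deg 128.2 shift units [0.19 0.13 3.07]
world turn -0.2 tool turn units 0.04
```

Emit:
apply_moves --pt "0.1 0.07 0.8" --pt "0.09 0.06 0.8" --pt "0 0 0.8" --pt "0 0 0.5" --pt "0 0 0" --turn '[0,0,0,0,0]' --grip '[255,255,255,255,255]'

```text
time_s: 39.12
tcp_pos: [0.5373, 0.1529, 0.0646]
eef_rot: [-0.986, 2.863, -0.094]
wrist_force: [0.4, -0.1, -0.2]
finger_gap: 0.471
```

```bash
python3 - <<'E'
from h import *
go(.5374,.1567,.056,128)
E
```

```text
39.12 [0.5373 0.1529 0.0646] [-0.986  2.863 -0.094] [ 0.4 -0.1 -0.2] 0.471 [ 0.24  0.42  1.72 -0.07  0.88 -1.96]
tool z [ 0.126 -0.022 -0.992]
jaw y-axis deg 127.8 shift units [-0.06  0.12  0.28]
world turn 0.2 tool turn units -0.06
```

Emit:
apply_moves --pt "-0.05 0.12 0.2" --pt "0 0 0.06" --pt "0 0 0" --pt "0 0 0" --pt "0 0 0" --pt "0 0 -0.3" --pt "0 0 -0.7" --pt "0 0 -1" --pt "0 0 -1" --pt "0 0 -0.5" --turn '[0,0,0,0,0,0,0,0,0,0]' --grip '[255,255,90,90,90,90,90,60,60,60]'

```text
time_s: 40.38
tcp_pos: [0.5239, 0.1591, 0.1675]
eef_rot: [-0.984, 2.86, -0.094]
wrist_force: [-0.4, -0.0, -1.0]
finger_gap: 0.765
```

```bash
python3 - <<'E'
from h import *
go(.5187,-.309,.13,-60.4)
E
```

```text
40.38 [0.5239 0.1591 0.1675] [-0.984  2.86  -0.094] [-0.4 -0.  -1. ] 0.765 [ 0.25  0.26  1.67 -0.06  1.09 -1.95]
tool z [ 0.129 -0.021 -0.991]
jaw y-axis deg 127.7 shift units [  9.86 -12.06   1.55]
world turn -8.1 tool turn units 2.03
```

Emit:
apply_moves --pt "0.5 -0.6 0" --pt "0.56 -0.83 0" --pt "0.5 -0.87 0" --pt "0.44 -0.9 0" --pt "0.37 -0.93 0" --pt "0.31 -0.95 0" --pt "0.24 -0.97 0" --pt "0.17 -0.98 0" --pt "0.1 -0.99 0" --pt "0.03 -1 0" --pt "-0.03 -1 0" --pt "-0.1 -0.99 0" --turn '[1,1,1,1,1,1,1,1,1,1,1,1]' --grip '[60,60,60,60,60,60,60,60,60,60,60,60]'

```text
time_s: 41.88
tcp_pos: [0.5172, -0.2032, 0.1745]
eef_rot: [0.299, 2.997, -0.01]
wrist_force: [-0.9, -0.1, -0.6]
finger_gap: 0.767
```

Emit:
apply_moves --pt "-0.17 -0.9 0" --pt "-0.2 -0.8 0" --pt "0 0 0" --pt "0 0 0" --pt "0 0 0" --pt "0 0 0" --pt "0 0 0" --pt "0 0 0" --pt "0 0 0" --pt "0 0 0" --pt "0 0 0" --pt "0 0 0" --turn '[1,1,1,1,1,1,1,1,1,1,1,1]' --grip '[60,60,60,60,60,60,60,60,60,60,60,60]'

```text
time_s: 43.38
tcp_pos: [0.5136, -0.2587, 0.1722]
eef_rot: [1.542, 2.605, 0.073]
wrist_force: [0.1, -0.2, -0.4]
finger_gap: 0.765
```

```bash
python3 - <<'E'
from h import *
go(.5187,-.309,.13,-60.4)
E
```

```text
43.38 [ 0.5136 -0.2587  0.1722] [1.542 2.605 0.073] [ 0.1 -0.2 -0.4] 0.765 [-0.55  0.32  1.58  0.06  1.13 -1.08]
tool z [ 0.122 -0.016 -0.992]
jaw y-axis deg 29.0 shift units [-1.45 -0.8   1.44]
world turn -89.4 tool turn units 22.34
```

Emit:
apply_moves --pt "0 0 0" --pt "0 0 0" --pt "0 0 0" --pt "0 0 0" --pt "0 0 0" --pt "0 0 0" --pt "0 0 0" --pt "0 0 0" --pt "0 0 0" --pt "0 0 0" --pt "0 0 0" --pt "0 0 0" --turn '[1,1,1,1,1,1,1,1,1,1,1,1]' --grip '[60,60,60,60,60,60,60,60,60,60,60,60]'

```text
time_s: 44.88
tcp_pos: [0.5117, -0.2578, 0.1693]
eef_rot: [2.522, 1.737, 0.136]
wrist_force: [0.2, 0.4, -0.2]
finger_gap: 0.763
```

Emit:
apply_moves --pt "0 0 0" --pt "0 0 0" --pt "0 0 0" --pt "0 0 0" --pt "0 0 0" --pt "0 0 0" --pt "0 0 0" --pt "0 0 0" --pt "0 0 0" --pt "0 0 0" --turn '[1,1,1,1,1,1,1,1,1,1]' --grip '[60,60,60,60,60,60,60,60,60,60]'

```text
time_s: 46.12
tcp_pos: [0.5102, -0.257, 0.1669]
eef_rot: [3.011, 0.743, 0.164]
wrist_force: [-0.3, 0.3, -0.0]
finger_gap: 0.765
```

```bash
python3 - <<'E'
from h import *
p=shot('top')[0]; ms={'top':mask_nb(p)}; ps=shot('side')[0]; ms['side']=mask_nb(ps)
for n in('top','side'):
    r=fit(PACK,[.518,-.310,.52],ms,6,(n,)); print('A',n,np.round(r[0],4),np.degrees(r[0][2]),round(r[1],3))
for n in('top','side'):
    for b in nets.boxes_of(n,'tape_c'): P=w(n,b['point'])[0]; print('tape',n,np.round(P,4),round(b['conf'],2))
go(.5187,-.309,.06,-60.4)
E
```

```text
A top [ 0.5385 -0.2916  0.1008] 5.778258963146437 0.755
A side [ 0.5191 -0.3072  0.5354] 30.678916703545053 0.062
tape top [ 0.6491 -0.2926  0.0207] 0.7
tape side [ 0.6507 -0.2976  0.0122] 0.63
46.33 [ 0.5103 -0.2571  0.1671] [3.009 0.749 0.164] [0.3 0.9 1.3] 0.765 [-0.55  0.32  1.59  0.06  1.13  0.51]
tool z [ 0.111 -0.01  -0.994]
jaw y-axis deg -62.2 shift units [-0.9   1.44  3.59]
world turn 1.8 tool turn units -0.45
```

Emit:
apply_moves --pt "-0.45 0.7 0.5" --pt "-0.45 0.74 0.8" --pt "0 0 0.9" --pt "0 0 0.9" --pt "0 0 0.3" --pt "0 0 0" --turn '[-0.45,0,0,0,0,0]' --grip '[60,60,60,60,60,60]'

```text
time_s: 47.08
tcp_pos: [0.5195, -0.3108, 0.064]
eef_rot: [2.99, 0.811, 0.164]
wrist_force: [-0.3, -1.2, 1.1]
finger_gap: 0.764
```

```bash
python3 - <<'E'
from h import *
go(.5187,-.309,.007,-60.4)
E
```

```text
47.08 [ 0.5195 -0.3108  0.064 ] [2.99  0.811 0.164] [-0.3 -1.2  1.1] 0.764 [-0.63  0.51  1.58  0.07  0.96  0.38]
tool z [ 0.112 -0.011 -0.994]
jaw y-axis deg -59.8 shift units [-0.17 -0.19  1.89]
world turn -0.6 tool turn units 0.14
```

Emit:
apply_moves --pt "-0.1 -0.1 0.7" --pt "-0.07 -0.09 0.7" --pt "0 0 0.4" --pt "0 0 0.1" --pt "0 0 0" --pt "0 0 0" --pt "0 0 0" --pt "0 0 0" --turn '[0,0,0,0,0,0,0,0]' --grip '[60,60,60,60,255,255,255,255]'

```text
time_s: 48.08
tcp_pos: [0.5219, -0.311, 0.0125]
eef_rot: [2.981, 0.812, 0.174]
wrist_force: [0.5, -1.0, -0.1]
finger_gap: 0.466
```

Emit:
apply_moves --pt "0 0 -0.5" --pt "0 0 -1" --pt "0 0 -1" --pt "0 0 -1" --pt "0 0 -1" --turn '[0,0,0,0,0]' --grip '[255,255,255,255,255]'

```text
time_s: 48.7
tcp_pos: [0.5042, -0.3083, 0.1527]
eef_rot: [2.982, 0.813, 0.172]
wrist_force: [-0.1, 0.0, -0.0]
finger_gap: 0.468
```

```bash
python3 - <<'E'
from h import *
go(.446,.0853,.15,-52)
E
```

```text
48.7 [ 0.5042 -0.3083  0.1527] [2.982 0.813 0.172] [-0.1  0.  -0. ] 0.468 [-0.64  0.37  1.55  0.07  1.11  0.37]
tool z [ 0.119 -0.015 -0.993]
jaw y-axis deg -59.7 shift units [  5.   -12.28  -0.34]
world turn 7.7 tool turn units -1.93
```

Emit:
apply_moves --pt "0.25 -0.6 0" --pt "0.4 -1 0" --pt "0.4 -1 0" --pt "0.4 -1 0" --pt "0.4 -1 0" --pt "0.4 -1 0" --pt "0.4 -1 0" --pt "0.4 -1 0" --pt "0.45 -1 0" --pt "0.5 -1 0" --pt "0.5 -1 0" --pt "0.4 -0.8 0" --turn '[0,0,0,0,0,0,0,-1,-0.9,0,0,0]' --grip '[255,255,255,255,255,255,255,255,255,255,255,255]'

```text
time_s: 50.2
tcp_pos: [0.4311, 0.0782, 0.1336]
eef_rot: [2.915, 1.016, 0.157]
wrist_force: [-0.3, -0.1, -0.9]
finger_gap: 0.47
```

```bash
python3 - <<'E'
from h import *
go(.446,.0853,.10,-52)
p,d=shot('side'); cv2.imwrite('pics/c8.png',cv2.resize(p[170:290,200:400,::-1],(800,480),interpolation=3))
E
```

```text
50.2 [0.4311 0.0782 0.1336] [2.915 1.016 0.157] [-0.3 -0.1 -0.9] 0.47 [ 0.11  0.07  1.98 -0.03  0.98  1.03]
tool z [ 0.112 -0.014 -0.994]
jaw y-axis deg -51.8 shift units [0.44 0.03 1.17]
world turn -0.2 tool turn units 0.06
```

View pics/c8.png

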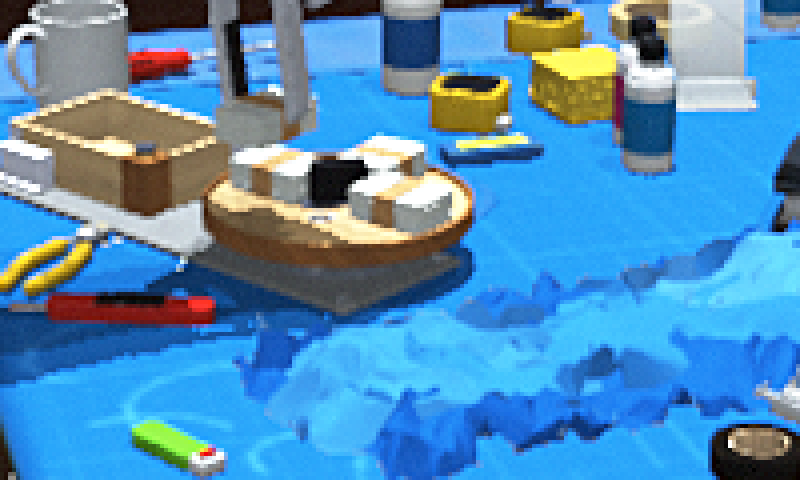

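The side view shows three packs flat on the board, at (272,170), (385,155) and (403,200), and pack A in the gripper at (265,115). I check the actual slots before placing.

```bash
python3 - <<'E'
from h import *
p=shot('top')[0]; q=cv2.resize(p,None,fx=S,fy=S,interpolation=2).astype(float)
wh=((q.min(2)>150)|((q[:,:,0]>150)&(q[:,:,2]>110)&(q[:,:,2]<150)&(q[:,:,1]<175)&(q[:,:,1]>120))).astype(np.uint8)
wh=((q[:,:,2]>.75*q[:,:,0])&(q[:,:,0]>140)).astype(np.uint8)
wh=cv2.morphologyEx(wh,cv2.MORPH_CLOSE,np.ones((41,41)))
PB=[box(-.032,.032,-.022,.022,.047,.071)]
for nm,g in(('B',[.5264,.0733,np.radians(-52)]),('D',[.5364,.1547,np.radians(38)]),('C',[.455,.1647,np.radians(128)])):
    r=fit(PB,g,{'top':wh},4,('top',)); print(nm,np.round(r[0],4),np.degrees(r[0][2]).round(1),round(r[1],3))
cv2.imwrite('pics/c9.png',cv2.resize(p[190:290,190:320,::-1],(650,500),interpolation=3))
E
```

```text
B [ 0.5176  0.0895 -0.9281] -53.2 0.502
D [0.5362 0.1559 0.7172] 41.1 0.515
C [0.4805 0.1397 1.8678] 107.0 0.497
```

View pics/c9.png

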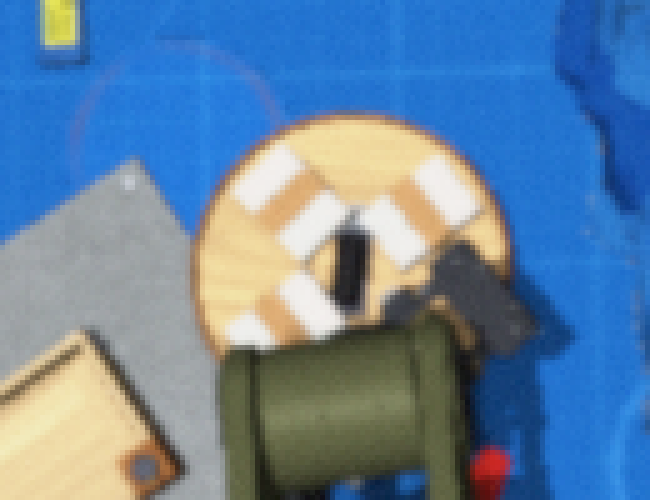

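```bash
python3 - <<'E'
from h import *
f=lambda x,y:[190+x/5-.4,190+y/5-.4]
for n,c in(('D',(292,203)),('B',(420,210)),('C',(288,310))):
    print(n,ray_at('top',f(*c),.071)[0].round(4))
E=np.array([[195,240],[230,160],[355,115],[440,135],[490,185],[510,235]],float)
P=np.array([ray_at('top',f(*e),.052)[0] for e in E]);
from scipy.optimize import least_squares
print('disc',least_squares(lambda c:np.hypot(P[:,0]-c[0],P[:,1]-c[1])-.102,[.49,.12]).x)
E
```

```text
D [0.5348 0.1543 0.071 ]
B [0.5284 0.074  0.071 ]
C [0.4677 0.1576 0.071 ]
disc [0.49296653 0.11970493]
```

```bash
python3 - <<'E'
from h import *
go(.445,.0845,.066,-52)
E
```

```text
50.3 [0.431  0.0787 0.1335] [2.915 1.019 0.157] [-0.3 -0.5 -1.1] 0.466 [ 0.11  0.07  1.98 -0.03  0.98  1.03]
tool z [ 0.112 -0.014 -0.994]
jaw y-axis deg -51.6 shift units [ 0.31 -0.04  2.29]
world turn -0.4 tool turn units 0.09
```

Emit:
apply_moves --pt "0.15 -0.02 0.6" --pt "0.15 -0.02 0.6" --pt "0 0 0.5" --pt "0 0 0.3" --pt "0 0 0" --turn '[0.09,0,0,0,0]' --grip '[255,255,255,255,255]'

```text
time_s: 50.92
tcp_pos: [0.441, 0.0848, 0.0711]
eef_rot: [2.918, 1.013, 0.154]
wrist_force: [-0.2, 0.1, -0.2]
finger_gap: 0.465
```

```bash
python3 - <<'E'
from h import *
go(.445,.0845,.060,-52)
E
```

```text
50.92 [0.441  0.0848 0.0711] [2.918 1.013 0.154] [-0.2  0.1 -0.2] 0.465 [ 0.13  0.2   2.01 -0.04  0.83  1.05]
tool z [ 0.11  -0.014 -0.994]
jaw y-axis deg -51.9 shift units [0.07 0.06 0.38]
world turn -0.1 tool turn units 0.03
```

Emit:
apply_moves --pt "0.07 0.06 0.25" --pt "0 0 0.08" --pt "0 0 0" --pt "0 0 0" --pt "0 0 0" --pt "0 0 0" --pt "0 0 -0.3" --pt "0 0 -0.7" --pt "0 0 -1" --pt "0 0 -1" --pt "0 0 -0.3" --turn '[0,0,0,0,0,0,0,0,0,0,0]' --grip '[255,255,255,95,95,95,95,95,60,60,60]'

```text
time_s: 52.3
tcp_pos: [0.4339, 0.0859, 0.1653]
eef_rot: [2.917, 1.013, 0.157]
wrist_force: [-0.3, 0.9, 0.1]
finger_gap: 0.768
```

```bash
python3 - <<'E'
from h import *
go(.651,-.292,.13,-52)
E
```

```text
52.3 [0.4339 0.0859 0.1653] [2.917 1.013 0.157] [-0.3  0.9  0.1] 0.768 [ 0.13  0.04  1.93 -0.03  1.06  1.05]
tool z [ 0.112 -0.014 -0.994]
jaw y-axis deg -51.9 shift units [-2.26 14.24  2.15]
world turn -0.1 tool turn units 0.02
```

Emit:
apply_moves --pt "-0.1 0.6 0" --pt "-0.16 1 0" --pt "-0.16 1 0" --pt "-0.16 1 0" --pt "-0.16 1 0" --pt "-0.16 1 0" --pt "-0.16 1 0" --pt "-0.16 1 0" --pt "-0.16 1 0" --pt "-0.16 1 0" --turn '[0,0,0,0,0,0,0,0,0,0]' --grip '[0,0,0,0,0,0,0,0,0,0]'

```text
time_s: 53.55
tcp_pos: [0.5772, -0.1752, 0.1796]
eef_rot: [2.92, 1.018, 0.15]
wrist_force: [0.1, 0.2, 0.1]
finger_gap: 0.996
```

```bash
python3 - <<'E'
from h import *
p={n:shot(n) for n in('top','side')}
from scipy import ndimage
for n in('top','side'):
    for b in nets.boxes_of(n,'tape_c')[:1]: print('tape',n,np.round(w(n,b['point'])[0],4),round(b['conf'],2))
    for b in nets.silhouettes(n,'tape_c')[:1]:
        m=b['pixels']; v,u=np.nonzero(m); 
        pts=np.array([[u.min(),v.mean()],[u.max(),v.mean()],[u.mean(),v.min()],[u.mean(),v.max()]]); c=[(u.min()+u.max())/2,(v.min()+v.max())/2]
        print(n,'sil',round(b['conf'],2),m.sum(),ray_at(n,c,.0095)[0].round(4),pts.round(0).tolist())
        mm={n:cv2.resize(m.astype(np.uint8),None,fx=S,fy=S,interpolation=0)}
        mm[n]=ndimage.binary_fill_holes(mm[n]).astype(np.uint8)
        r=fit(TAPE,[.650,-.292,0],mm,6,(n,),(0,1)); print('fit',r[0].round(4),r[1])
go(.650,-.292,.10,-52)
cv2.imwrite('pics/d1.png',cv2.resize(p['top'][0][190:290,190:320,::-1],(780,600),interpolation=3))
E
```

```text
top sil 0.67 1840 [0.3719 0.3336 0.0095] [[166.0, 284.0], [226.0, 284.0], [196.0, 256.0], [196.0, 311.0]]Traceback (most recent call last):
  File "<stdin>", line 12, in <module>
  File "h.py", line 48, in fit
    _,L,stt,_=cv2.connectedComponentsWithStats(m.copy()); m=(L==1+np.argmax(stt[1:,4])).astype(np.uint8)
                                                                  ~~~~~~~~~^^^^^^^^^^^
    return _wrapfunc(a, 'argmax', axis=axis, out=out, **kwds)
    return bound(*args, **kwds)
ValueError: attempt to get argmax of an empty sequence
```

```bash
python3 - <<'E'
from h import *
from scipy import ndimage
p={n:shot(n)[0] for n in('top','side')}
for n in('top','side'):
    q=cv2.resize(p[n],None,fx=S,fy=S,interpolation=2).astype(float)
    m=ndimage.binary_fill_holes(q[:,:,2]<110).astype(np.uint8)
    r=fit(TAPE,[.650,-.292,0],{n:m},5,(n,),(0,1)); print(n,'fit',r[0].round(4),round(r[1],3))
go(.650,-.292,.10,-52)
cv2.imwrite('pics/d1.png',np.hstack([cv2.resize(p['top'][190:290,190:320,::-1],(520,400),interpolation=3),cv2.resize(p['top'][160:230,355:405,::-1],(286,400),interpolation=3)])[:,:800])
E
```

```text
top fit [ 0.6454 -0.2739  0.    ] 0.421
side fit [ 0.6553 -0.2833  0.    ] 0.141
53.85 [ 0.5766 -0.1735  0.18  ] [2.919 1.019 0.151] [-0.4 -0.2  0.4] 1.002 [-0.37  0.37  1.49  0.03  1.18  0.52]
tool z [ 0.107 -0.011 -0.994]
jaw y-axis deg -51.7 shift units [-0.76  4.4   2.96]
world turn -0.3 tool turn units 0.08
```

View pics/d1.png

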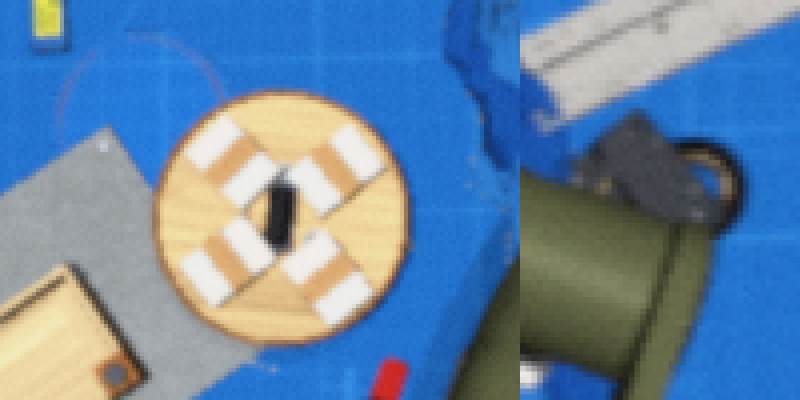

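All four packs lie apart inside the lip: (230,160), (337,168), (230,262) and (325,278). The tape is unmoved at its place (right inset).

```bash
python3 - <<'E'
from h import *
print(ray_at('top',[384.9-.4,192.6-.4],.0095),ray_at('top',[384.9,192.4],.015))
d=cv2.imread('pics/top0.png'); q=cv2.resize(d,None,fx=4,fy=4,interpolation=2).astype(float)[:,:,0]
m=(q<120)[170*4:215*4,365*4:405*4].astype(np.uint8); _,L,s_,_=cv2.connectedComponentsWithStats(m)
for k in s_[1:]:
    if k[4]>300: c=[(k[0]+k[2]/2)/4+365-.4,(k[1]+k[3]/2)/4+170-.4]; print(k,c,ray_at('top',c,.0095)[0].round(4))
go(.651,-.290,.10,-52)
E
```

```text
[[ 0.65513467 -0.28620438  0.0095    ]] [[ 0.65352894 -0.28678198  0.015     ]]
[  43   57   75   74 3085] [np.float64(384.725), np.float64(193.1)] [ 0.6521 -0.2868  0.0095]
53.85 [ 0.5766 -0.1735  0.18  ] [2.919 1.019 0.151] [-0.4 -0.2  0.4] 1.002 [-0.37  0.37  1.49  0.03  1.18  0.52]
tool z [ 0.107 -0.011 -0.994]
jaw y-axis deg -51.7 shift units [-0.69  4.37  2.96]
world turn -0.3 tool turn units 0.08
```

```bash
python3 -c "
from h import *
go(.6535,-.2845,.06,-52)"
```

```text
53.85 [ 0.5766 -0.1735  0.18  ] [2.919 1.019 0.151] [-0.4 -0.2  0.4] 1.002 [-0.37  0.37  1.49  0.03  1.18  0.52]
tool z [ 0.107 -0.011 -0.994]
jaw y-axis deg -51.7 shift units [-0.61  4.18  4.29]
world turn -0.3 tool turn units 0.08
```

Emit:
apply_moves --pt "-0.1 0.8 0" --pt "-0.15 1 0.2" --pt "-0.15 1 0.6" --pt "-0.15 0.9 0.8" --pt "0 0.4 0.8" --pt "0 0 0.8" --pt "0 0 0.5" --pt "0 0 0" --turn '[0,0,0,0,0,0,0,0]' --grip '[0,0,0,0,0,0,0,0]'

```text
time_s: 54.85
tcp_pos: [0.654, -0.2772, 0.0765]
eef_rot: [2.915, 1.029, 0.153]
wrist_force: [-0.1, 1.0, -0.0]
finger_gap: 0.998
```

```bash
python3 -c "
from h import *
go(.6535,-.2845,.005,-52)"
```

```text
54.85 [ 0.654  -0.2772  0.0765] [2.915 1.029 0.153] [-0.1  1.  -0. ] 0.998 [-0.47  0.71  1.22  0.04  1.11  0.41]
tool z [ 0.109 -0.011 -0.994]
jaw y-axis deg -51.3 shift units [-0.35 -0.01  2.37]
world turn -0.7 tool turn units 0.18
```

Emit:
apply_moves --pt "-0.18 0 0.8" --pt "-0.17 0 0.8" --pt "0 0 0.5" --pt "0 0 0.2" --pt "0 0 0" --turn '[0,0,0,0,0]' --grip '[0,0,0,0,0]'

```text
time_s: 55.48
tcp_pos: [0.6562, -0.2842, 0.0117]
eef_rot: [2.908, 1.03, 0.162]
wrist_force: [0.5, -0.2, -0.3]
finger_gap: 0.998
```

Emit:
apply_moves --pt "0 0 0" --pt "0 0 0" --pt "0 0 0" --pt "0 0 0" --turn '[0,0,0,0]' --grip '[255,255,255,255]'

```text
time_s: 55.98
tcp_pos: [0.6571, -0.2844, 0.0141]
eef_rot: [2.906, 1.03, 0.165]
wrist_force: [-0.8, -0.9, -0.9]
finger_gap: 0.621
```

Emit:
apply_moves --pt "0 0 -0.5" --pt "0 0 -1" --pt "0 0 -1" --pt "0 0 -1" --pt "0 0 -1" --pt "0 0 -0.5" --turn '[0,0,0,0,0,0]' --grip '[255,255,255,255,255,255]'

```text
time_s: 56.72
tcp_pos: [0.6381, -0.2819, 0.1716]
eef_rot: [2.905, 1.029, 0.166]
wrist_force: [0.6, -0.1, -0.4]
finger_gap: 0.619
```

```bash
python3 - <<'E'
from h import *
t=np.array([.372,.253])+rot(np.radians(122.5))@[.075,-.041]; print('tray_in',t)
go(t[0],t[1],.17,-57.5)
p=shot('side')[0]; cv2.imwrite('pics/d2.png',cv2.resize(p[180:320,300:460,::-1],(640,560),interpolation=3))
E
```

```text
tray_in [0.36628158 0.33828364]
56.73 [ 0.6381 -0.2819  0.1716] [2.905 1.029 0.166] [ 0.6 -0.1 -0.4] 0.619 [-0.48  0.59  1.19  0.04  1.25  0.39]
tool z [ 0.119 -0.016 -0.993]
jaw y-axis deg -51.2 shift units [  6.03 -21.71  -1.36]
world turn -6.3 tool turn units 1.58
```

View pics/d2.png

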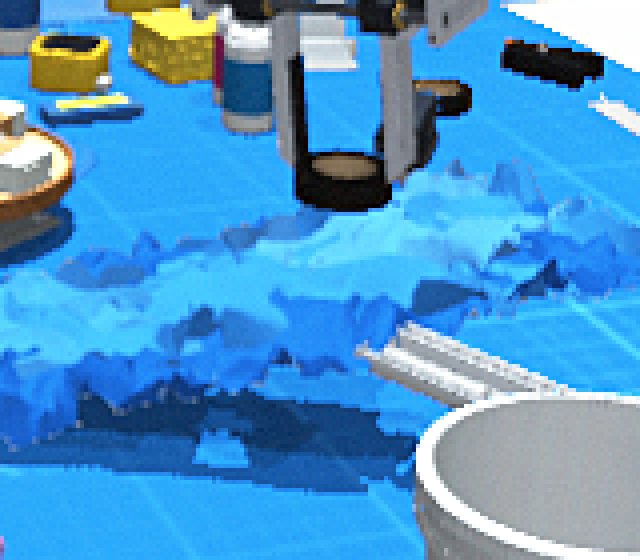

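The tape is held at (343,180). Now I carry it to the tray.

Emit:
apply_moves --pt "0.2 -0.6 0" --pt "0.28 -1 0" --pt "0.28 -1 0" --pt "0.28 -1 0" --pt "0.28 -1 0" --pt "0.28 -1 0" --pt "0.28 -1 0" --pt "0.28 -1 0" --pt "0.28 -1 0" --pt "0.28 -1 0" --pt "0.28 -1 0" --pt "0.28 -1 0" --turn '[0,0,0,0,0,0,0,0,0,0,0,0]' --grip '[255,255,255,255,255,255,255,255,255,255,255,255]'

```text
time_s: 58.28
tcp_pos: [0.4891, 0.0595, 0.1426]
eef_rot: [2.912, 1.027, 0.153]
wrist_force: [0.8, 0.7, -1.3]
finger_gap: 0.621
```

```bash
python3 -c "
from h import *
go(.3663,.3383,.15,-57.5)"
```

```text
58.27 [0.4891 0.0595 0.1426] [2.912 1.027 0.153] [ 0.8  0.7 -1.3] 0.621 [ 0.06  0.18  1.83 -0.02  1.02  0.96]
tool z [ 0.11  -0.015 -0.994]
jaw y-axis deg -51.3 shift units [ 2.68 -9.76 -0.83]
world turn -6.2 tool turn units 1.54
```

Emit:
apply_moves --pt "0.2 -0.8 -0.3" --pt "0.28 -1 -0.3" --pt "0.28 -1 -0.2" --pt "0.28 -1 0" --pt "0.28 -1 0" --pt "0.28 -1 0" --pt "0.28 -1 0" --pt "0.28 -1 0" --pt "0.28 -1 0" --pt "0.1 -0.4 0" --pt "0 0 0" --turn '[0,0,0,0,0,0,0.8,0.8,0,0,0]' --grip '[255,255,255,255,255,255,255,255,255,255,255]'

```text
time_s: 59.65
tcp_pos: [0.3717, 0.3331, 0.1453]
eef_rot: [2.97, 0.863, 0.143]
wrist_force: [0.5, -0.9, -1.0]
finger_gap: 0.621
```

```bash
python3 -c "
from h import *
go(.3663,.3383,.08,-57.5)"
```

```text
59.65 [0.3717 0.3331 0.1453] [2.97  0.863 0.143] [ 0.5 -0.9 -1. ] 0.621 [ 0.7   0.21  1.78 -0.09  1.08  1.74]
tool z [ 0.101 -0.018 -0.995]
jaw y-axis deg -57.7 shift units [-0.22 -0.39  2.14]
world turn 0.2 tool turn units -0.06
```

Emit:
apply_moves --pt "-0.11 -0.2 0.7" --pt "-0.11 -0.2 0.7" --pt "0 0 0.6" --pt "0 0 0" --turn '[0,0,0,0]' --grip '[255,255,255,255]'

```text
time_s: 60.15
tcp_pos: [0.3672, 0.3352, 0.0827]
eef_rot: [2.97, 0.859, 0.143]
wrist_force: [0.3, -0.6, -0.2]
finger_gap: 0.62
```

```bash
python3 -c "
from h import *
go(.3663,.3383,.028,-57.5)"
```

```text
60.15 [0.3672 0.3352 0.0827] [2.97  0.859 0.143] [ 0.3 -0.6 -0.2] 0.62 [ 0.71  0.3   1.84 -0.1   0.94  1.77]
tool z [ 0.101 -0.019 -0.995]
jaw y-axis deg -57.9 shift units [-0.11 -0.23  1.81]
world turn 0.4 tool turn units -0.1
```

Emit:
apply_moves --pt "-0.08 -0.15 0.6" --pt "-0.04 -0.08 0.6" --pt "0 0 0.4" --pt "0 0 0.2" --pt "0 0 0" --turn '[0,0,0,0,0]' --grip '[255,255,255,255,255]'

```text
time_s: 60.78
tcp_pos: [0.3687, 0.3372, 0.0304]
eef_rot: [2.973, 0.856, 0.149]
wrist_force: [-0.8, -0.0, -0.6]
finger_gap: 0.619
```

Emit:
apply_moves --pt "0 0 0" --pt "0 0 0" --pt "0 0 0" --turn '[0,0,0]' --grip '[60,60,60]'

```text
time_s: 61.15
tcp_pos: [0.3693, 0.3376, 0.0317]
eef_rot: [2.973, 0.856, 0.152]
wrist_force: [0.3, -1.0, 0.3]
finger_gap: 0.761
```

Emit:
apply_moves --pt "0.06 0 -0.3" --pt "0 0 -0.7" --pt "0 0 -1" --pt "0 0 -1" --pt "0 0 -1" --pt "0 0 -1" --pt "1 0 0" --pt "1 0 0" --pt "1 0 0" --pt "0.5 0 0" --turn '[0,0,0,0,0,0,0,0,0,0]' --grip '[60,60,60,60,60,60,60,60,60,60]'

```text
time_s: 62.4
tcp_pos: [0.4448, 0.3991, 0.2033]
eef_rot: [2.976, 0.858, 0.162]
wrist_force: [0.0, -0.5, -1.3]
finger_gap: 0.76
```

```bash
python3 - <<'E'
from h import *
s=st(); print(axes(s)[:,0])
p=shot('side')[0];q=shot('top')[0]
cv2.imwrite('pics/d3.png',np.hstack([cv2.resize(q[190:320,180:320,::-1],(430,400),interpolation=3),cv2.resize(p[180:260,210:290,::-1],(370,400),interpolation=3)]))
E
```

```text
62.4 [0.4448 0.3991 0.2033] [2.976 0.858 0.162] [ 0.  -0.5 -1.3] 0.76 [ 0.71  0.36  1.45 -0.08  1.26  1.74]
[0.8414462  0.53298642 0.08884686]
```

View pics/d3.png

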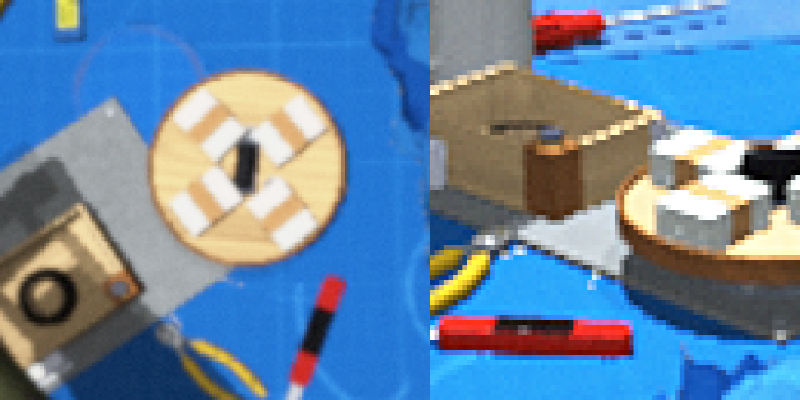

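Emit:
apply_moves --pt "-0.5 -0.8 -0.3" --pt "-0.6 -0.9 -0.2" --pt "-0.6 -0.9 0" --pt "-0.6 -0.9 0" --pt "-0.6 -0.9 0" --pt "-0.6 -0.9 0" --pt "-0.6 -0.9 0" --pt "-0.6 -0.9 0" --pt "-0.5 -0.8 0" --pt "0 0 0" --turn '[0,0,0,0,0,0,0,0,0,0]' --grip '[60,60,60,60,60,60,60,60,60,60]'

```text
time_s: 63.75
tcp_pos: [0.1734, 0.5148, 0.1915]
eef_rot: [2.977, 0.859, 0.163]
wrist_force: [0.5, -0.0, -0.4]
finger_gap: 0.764
```

```bash
python3 - <<'E'
from h import *
st(); p,d=shot('top'); q=cv2.resize(p,None,fx=S,fy=S,interpolation=2).astype(float)
wood=((q[:,:,0]>1.2*q[:,:,2])&(q[:,:,0]>90)).astype(np.uint8)
r=fit(TRAY(),[.3714,.2525,np.radians(122.5)],{'top':cv2.morphologyEx(wood,cv2.MORPH_CLOSE,np.ones((61,61)))},4,('top',)); print('tray',np.round(r[0],4),np.degrees(r[0][2]),r[1])
P,u,v=cloud('top',d)
for n,c in(('A',(.4444,.0841)),('B',(.5274,.0753)),('C',(.456,.1657)),('D',(.5354,.156))):
    b=np.hypot(P[:,0]-c[0]+.001,P[:,1]-c[1]+.002)<.016; A=np.linalg.lstsq(np.c_[P[b,:2]-c,np.ones(b.sum())],P[b,2],rcond=None)[0]; print(n,'top z, slopes (71 exp)',A.round(3),b.sum())
b=(np.hypot(P[:,0]-.367,P[:,1]-.336)<.029)&(P[:,2]>.02)&(P[:,2]<.06); A=np.linalg.lstsq(np.c_[P[b,:2]-[.367,.336],np.ones(b.sum())],P[b,2],rcond=None)[0]; print('tape z (30 exp)',A.round(3),b.sum())
for n in ('tape_measure','marker','blade_case'):
    for k in nets.boxes_of('top',n)[:1]: print(n,w('top',k['point'])[0].round(3))
cv2.imwrite('pics/d4.png',cv2.resize(p[170:330,160:320,::-1],(600,600),interpolation=3))
E
```

```text
63.75 [0.1734 0.5148 0.1915] [2.977 0.859 0.163] [ 0.5 -0.  -0.4] 0.764 [ 1.23  0.28  1.58 -0.11  1.25  2.28]
tray [0.3727 0.2509 2.1394] 122.57964373695322 0.11122748219522416
A top z, slopes (71 exp) [-0.03  -0.093  0.071] 80
B top z, slopes (71 exp) [0.037 0.04  0.07 ] 82
C top z, slopes (71 exp) [-0.008 -0.038  0.07 ] 82
D top z, slopes (71 exp) [-0.041 -0.087  0.07 ] 79
tape z (30 exp) [-0.012 -0.     0.028] 169
tape_measure [0.687 0.406 0.034]
marker [ 0.489 -0.546  0.013]
blade_case [0.68  0.306 0.009]
```

View pics/d4.png

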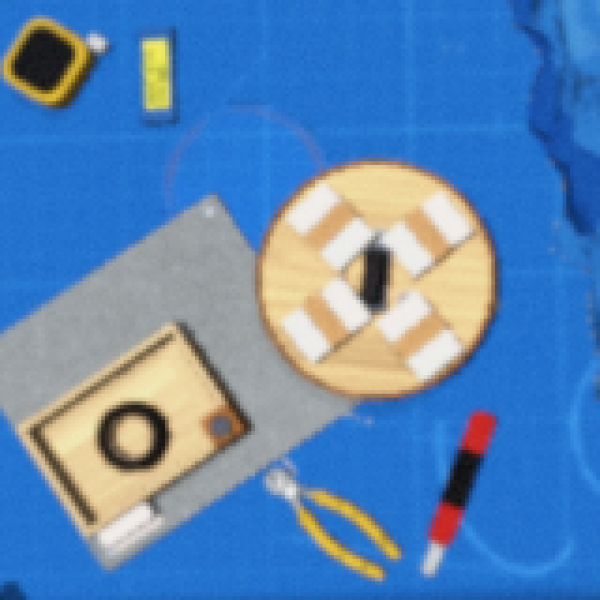

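Tape is flat in the tray, the tray is against the stop, and four packs lie flat and apart inside the lip. The bystanders have not moved. I hand the job in.

```bash
python3 -c "
from h import *
print(order.job_done())"
```

```text
the job is handed in; nothing more can be done
None
```

I finished the whole job in the order asked and handed it in at about 64 s. No verdict came back.

- **Tray:** I pushed its free corner round to the stop. Contact showed as a 24 N force. The last fit has it at 122.6°, where home is 122.5°.
- **Round board:** it went over the studs with no contact force and seated at the expected height. I measured it level after fitting.
- **Packs:** all four white packs lie on the board inside the lip, apart from one another. Their tops measured 70–71 mm, where 71 mm was expected. The fitted slopes were up to about 5°, which I took for depth noise. The pictures show the packs flat. I did not touch the pink and green look-alikes.
- **Tape:** it lies flat in the tray. Its top measured 28 mm, where 30 mm was expected.
- **Bystanders:** the tape measure, marker and blade case read within about 5 mm of where they started.

**Checks that failed or disagreed:**
- The top and side cameras differed by about 2–5 mm, so I used positions between the two.
- Some silhouette fits failed where the arm blocked the view: the packs on the board, the pink pack, and the tape in the top view. For those I relied on the pictures and earlier readings.
- The tool slowly picked up a lean of about 6–7° over the run. I found no clean way to remove it, but the grasps and placings still held.

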